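# Prove the sound screw cap on the thread gauge

## Robot

A 6-joint arm with a two-finger parallel gripper is mounted at the origin on the work surface. World frame = base frame: x ahead of the robot, y to its left, z up, the work surface at z = 0. Lengths are in m, angles in rad, forces in N, time in s.
With the tool pointing down it reaches from about 0.325 to 0.875 m from the base axis. Payload 4.4 kg.
Tool frame: the origin (TCP) lies between the finger pads; the fingertips stand 22 mm ahead of it and the grasp point (between the pads) lies 3 mm ahead of it; x points along the fingers, y is the direction in which the jaws open and shut, and the axes are right-handed (so a half turn about x gives the same grasp; the last joint's range is limited). The gripper opens to 85 mm and grips with 20 to 120 N. Pads are 22 mm wide; open, the fingers measure 114 mm over their backs; the gripper's body (76 mm by 85 mm) begins 54 mm behind the grasp point. The pads swing forward as they close: fully open they stand 13 mm farther back than shut.
Start: joints at [1.121, 0.207, 1.542, -0, 1.393, -0.15], TCP at [0.169, 0.55, 0.253] pointing down, gripper open.
Joint ranges: [-2.73, 2.73], [-0.86, 2.22], [0.23, 2.46], [-1.11, 4.25], [0.08, 2.63], [-2.82, 2.82]. Speed limits (rad/s): [2.79, 2.79, 3.14, 3.14, 3.14, 3.14].

## Interface

Orientations are given as a unit quaternion [x, y, z, w].
In Python, from station import readout, capture, get_calibration, bot, look_for, silhouettes gives the robot as it stands.
- The arm moves only by the tool apply_moves, never from a script. Its argument "rows" is a list of rows, each an object of numbers: "jaw": the opening, from -1 (shut) to 1 (fully open); "x", "y", "z": the shift along the tool's x, y, z in mm; "rx", "ry", "rz": the turn, a rotation vector about the tool's x, y, z in degrees. A call has 1 to 10 rows; each row shifts and turns the commanded pose from where the row before left it, along the tool's axes as they then stand; what a row does not reach is not made up. A row lasts 1/10 s, in which the tool goes at most 50 mm and 8.59 degrees, less where a joint would pass 70% of its speed; a pose out of reach is approached as far as the arm can. A call is refused whole if a number of a shift passes 50 or a number of a turn 8.59, either way. A call with a gripper value outside its range is refused whole. The fingers move at their own pace and stop on an object; "grip_force" is the grip in N (left out, the last holds). Time passes only in rows, so rows that do not move let the fingers close. It gives the time, the measured TCP pose, the force and the opening at its end, in the units of the state.
- readout.state(): the state, without advancing time (a new reading comes with each control period).
- capture(name): name is "scene" or "top" or "wrist"; returns the picture (384x512x3 uint8, red, green, blue); there is no depth.
- get_calibration(name): a dict with "fx", "fy", "cx", "cy" (pixels), "position" and "rotation" of the camera in the world. Camera axes: x right, y up, looking along -z (the intrinsics and any distortion apply to the point x, -y, -z); pixel columns grow to the right and rows downward; lengths in m; the calibration is good to about 2 mm. A picture is of the moment at which its call begins: read the wrist's pose just before it. get_calibration takes no time and is no camera call; for the wrist camera it gives the pose at the moment of the call.
- bot.close_job(): hands the job in, once; it reports no verdict.
Trained networks look in the newest picture that a camera, given by its name, has taken for a name from the list of things; names that differ only in an ending like _2 or _b are one class to them, and where a whole thing is asked for, a point or a joint stands for the part that bears it (a point fixed in the world has none). Each returns a list of dicts, best first, with "confidence" (0 to 1); they miss things now and then, are a little off and sometimes report something else, mostly with a low value. They report only what shows in the picture. A call takes as long as a camera call. They do not tell look-alikes from the thing itself.
- look_for(camera, thing): "location" ([x, y, z] in m, in world coordinates, good to about 4 mm: the middle of the surface that is visible of it).
- silhouettes(camera, thing): "mask" (384x512 bool, what is visible of it).
The state is a dict: "time_s": time; "joints": joint angles; "qvel": joint speeds; "joint_torque": joint torques, N m; "tool_pos": TCP position; "orientation": TCP orientation; "ft_force": force on the tool from outside, world axes, zero at the start; "moment": the same for the moment, N m; "finger_gap": finger opening in m.
Only numpy, scipy, OpenCV 4.12 (cv2) and the standard library are available. Lean on these libraries where they do the work, as an engineer would, in place of code of your own. Each camera call takes 0.05 s, during which the arm holds its last target.

## Task

One of the two look-alike screw caps on the cutting mat is faulty. Screw them onto the threaded gauge, clockwise and gently, never pushing or pulling its spring-mounted spigot more than 5 mm (20 N) from rest, to find out which: leave the cap that turns fully home sitting home on the gauge, and put the one that stops short in the reject tray. Leave the other things on the counter where they are.

Things in the scene. Friction and masses are not known exactly. Their poses are not given: they have to be found in the camera images.
- cap_a: off-white ribbed plastic screw cap, 51 mm across, 38 mm tall, standing open side down; origin at the centre of its open rim, z out of the closed top. Four lugs in the bore, 5 mm above the rim, ride in the gauge's thread. 40 to 85 g. Looks exactly like the other cap; one of the two (names do not tell) is moulded too shallow inside and stops hard about 4 mm short of home.
- cap_b: off-white ribbed plastic screw cap, 51 mm across, 38 mm tall, standing open side down; origin at the centre of its open rim, z out of the closed top. Four lugs in the bore, 5 mm above the rim, ride in the gauge's thread. 40 to 85 g. Same as the other cap to look at.
- gauge: thread gauge: fixed dark base plate 110 x 110 x 16 mm with a sleeve 40 mm across, 33 mm high; above it a round metal shoulder 52 mm across (its top, the seat, 50 mm above the underside) and a threaded spigot 36 mm across, 26 mm tall, whose top 6 mm taper to 18 mm. Right-hand, four starts, lead 36 mm a turn (5.7 mm per rad), about 1.2 mm axial play. Origin under its centre, z up
- gauge_seat (a point): centre of the gauge's seat, on the spigot; home = rim on the seat. A cap put straight down stops on the thread, rim 5 to 15 mm above the seat by its angle, and lifts off again there. The sound one then needs 0.9 to 2.6 rad clockwise with a light push (it does not sink of itself); the faulty one ends 4 mm proud and must be unscrewed to come off
- spigot (a joint): spring mount of the spigot with shoulder and seat, m: 0 at rest, plus when pushed down, minus when pulled up, 4 N per mm; it does not turn. 5 mm either way (20 N) overloads the gauge
- reject_tray: reject tray: shallow square open tray of bare galvanised steel, fixed, 170 x 170 mm outside, 28 mm tall, walls and floor about 4 mm thick; origin at the centre of its underside
- clay_oval: bystander: flat oval clay piece, 112 x 84 x 11 mm; origin at the centre of its underside
- paint_jar: bystander: closed craft jar, 60 mm across, 75 mm tall; origin under its centre
- glue_bottle: bystander: white glue bottle with pointed cap, 44 mm across, 130 mm tall; origin under its centre
- tape_roll: bystander: brown roll of tape lying flat, 80 mm across, 22 mm tall; origin under its centre
- glue_stick: bystander: upright grey glue stick, 28 mm across, 85 mm tall; origin under its centre
- stamp_block: bystander: wooden hand stamp, block 50 x 32 x 20 mm with a round grip on top, 55 mm tall in all; origin under its centre
There are look-alikes about, which are no part of the job. What is shaped like the cap_b but green is not meant. What is shaped like the cap_a but green is not meant.

How it is judged:
At the end, for the whole second after the job is handed in: One cap (only the sound one can) sits on the gauge with its rim within 1.8 mm of the seat, level (within 0.1 rad) and centred (within 4 mm); the other rests inside the reject tray; both are at rest (((z of cap_a in the frame of gauge_seat between -0.003 and 0.0018 m and horizontal distance between cap_a and gauge_seat below 0.004 m and angle between cap_a's own z axis and vertical below 0.1 rad and x of cap_b in the frame of reject_tray between -0.08 and 0.08 m and y of cap_b in the frame of reject_tray between -0.08 and 0.08 m and z of cap_b in the frame of reject_tray below 0.045 m and contact force between cap_b and reject_tray above 0.1 N and linear speed of each of cap_a, cap_b below 0.02 m/s) or (z of cap_b in the frame of gauge_seat between -0.003 and 0.0018 m and horizontal distance between cap_b and gauge_seat below 0.004 m and angle between cap_b's own z axis and vertical below 0.1 rad and x of cap_a in the frame of reject_tray between -0.08 and 0.08 m and y of cap_a in the frame of reject_tray between -0.08 and 0.08 m and z of cap_a in the frame of reject_tray below 0.045 m and contact force between cap_a and reject_tray above 0.1 N and linear speed of each of cap_b, cap_a below 0.02 m/s))); the robot touches nothing.
It fails at once if the spigot is pushed or pulled more than 5 mm from rest (value of joint spigot above 0.005 m or value of joint spigot below -0.005 m).
It fails at once if a bystander is moved more than 30 mm (distance of any of clay_oval, paint_jar, glue_bottle, tape_roll, glue_stick, stamp_block from where it was at the start of the episode above 0.03 m).
It also fails if it takes over 72 s, if anything falls off the work surface, if the arm or the gripper's body presses on something with over 40 N, if the wrist force passes 120 N, or if a joint passes its speed limit or range.

## Working session

There is one attempt and no reset: what is moved stays moved. The work goes in short steps, Python scripts to look and compute and a tool call to move; the robot and the scene stay as the last step left them, time stands still between calls to the robot, and variables do not carry over. Pictures are saved under pics/ and viewed, and the job is handed in when it is done.

Besides the shell and the picture viewer there is one more tool, called after ">>>" by a JSON object that holds its "fn" and its "kwargs", one argument or row to a line. apply_moves: Moves the arm, as the interface text tells. Its arguments: {"type":"object","properties":{"rows":{"type":"array"},"grip_force":{"type":"number"}},"required":["rows"]}

```bash
ls; mkdir -p pics
python3 - <<'E'
from station import readout, capture, get_calibration, bot, look_for, silhouettes
import cv2
print(readout.state())
for c in ("scene","top"):
    im=capture(c); cv2.imwrite(f"pics/{c}0.png",im[:,:,::-1])
    print(c,get_calibration(c))
    for t in ["cap_a","gauge","reject_tray","glue_bottle","paint_jar","glue_stick","stamp_block","tape_roll","clay_oval"]:
        print(t,[(d["confidence"],[round(float(v),4) for v in d["location"]]) for d in look_for(c,t)])
E
```

```text
pics
{'time_s': 0.0, 'joints': array([ 1.12148679e+00,  2.07411880e-01,  1.54299229e+00,  1.81300006e-05,
        1.39351068e+00, -1.50497807e-01]), 'qvel': array([ 4.43252341e-04,  1.55802370e-05, -1.00249682e-03,  9.88235234e-04,
        1.88257183e-03, -4.73924890e-04]), 'joint_torque': array([ 6.36508139e-04, -3.83035719e+01, -2.91592759e+01, -2.95706041e-04,
        1.05431656e-02, -7.94368219e-06]), 'tool_pos': array([0.16895709, 0.54885767, 0.25211215]), 'orientation': array([ 0.10447184,  0.69947733, -0.10603686,  0.69898017]), 'ft_force': array([1.59327179, 0.75651035, 0.01839448]), 'moment': array([-0.01918727,  0.07635594, -0.01375812]), 'finger_gap': 0.08554577295372355}
scene {'fx': 363.8143647874126, 'fy': 363.8143647874126, 'cx': 255.27500425247388, 'cy': 190.77028656625254, 'position': array([ 1.24471471, -0.17076268,  0.57933483]), 'rotation': array([0.37934476, 0.25926164, 0.51575078, 0.72310586])}
cap_a [(0.96, [0.6296, 0.1753, 0.0365]), (0.81, [0.6837, 0.4213, 0.0304]), (0.6, [0.4426, 0.4174, 0.0329])]
gauge [(0.97, [0.5978, -0.0199, 0.022])]
reject_tray [(0.59, [
[... 551 characters left out ...]
tion': array([0.46026155, 0.0722702 , 1.01745244]), 'rotation': array([ 0.03636037, -0.04548477, -0.69542565,  0.71623476])}
cap_a [(0.83, [0.4621, 0.2041, 0.0411]), (0.6, [0.6108, 0.1769, 0.0387]), (0.6, [0.6717, 0.4245, 0.0392])]
gauge [(0.72, [0.5721, -0.0069, 0.0164])]
reject_tray [(0.62, [0.5021, -0.2733, 0.0074])]
glue_bottle [(0.6, [0.7359, -0.1264, 0.0912])]
paint_jar [(0.71, [0.7444, 0.1472, 0.0773])]
glue_stick [(0.67, [0.3871, -0.0537, 0.0894])]
stamp_block [(0.61, [0.7404, -0.2938, 0.0251])]
tape_roll [(0.77, [0.5038, 0.3138, 0.0211])]
clay_oval [(0.7, [0.5731, -0.0105, 0.0612]), (0.62, [0.7287, 0.0257, 0.0158]), (0.36, [0.5066, 0.3152, 0.0232]), (0.25, [0.7481, 0.1469, 0.0774])]
```

View pics/scene0.png

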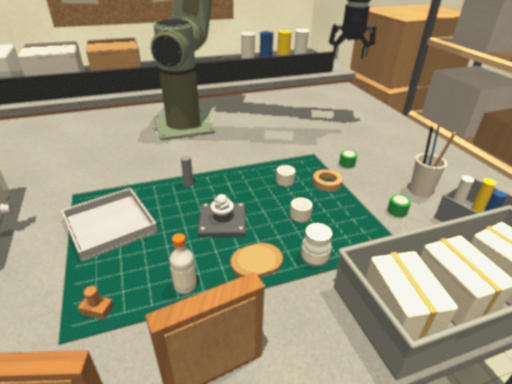

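View pics/top0.png

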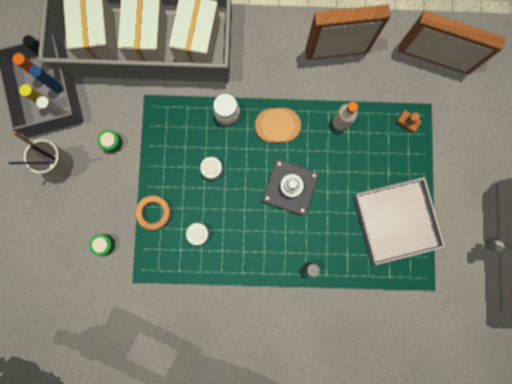

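The two off-white caps are at (210,168) and (197,234) in the top picture. The green ones are off the mat to the left, the gauge is at (291,186) and the tray at (399,221). Next I'll refine the positions.

```bash
cat > h.py <<'E'
from station import readout, capture, get_calibration, bot, look_for, silhouettes
import cv2, numpy as np
from scipy.spatial.transform import Rotation as R
np.set_printoptions(precision=4,suppress=True)
def ray(cal,u,v):
    d=np.array([(u-cal["cx"])/cal["fx"],-(v-cal["cy"])/cal["fy"],-1.])
    return np.array(cal["position"]),R.from_quat(cal["rotation"]).apply(d)
def onplane(cal,u,v,z):
    o,d=ray(cal,u,v); return o+d*(z-o[2])/d[2]
def proj(cal,P):
    q=R.from_quat(cal["rotation"]).inv().apply(np.atleast_2d(P)-cal["position"])
    return np.c_[cal["cx"]+cal["fx"]*q[:,0]/-q[:,2], cal["cy"]-cal["fy"]*q[:,1]/-q[:,2]]
def st():
    s=readout.state(); r=R.from_quat(s["orientation"]); M=r.as_matrix()
    print("t",s["time_s"],"tcp",s["tool_pos"],"j",s["joints"],"gap",round(s["finger_gap"],4),"F",s["ft_force"],"M",s["moment"])
    print("xax",M[:,0],"yax",M[:,1],"yaw(y)deg",np.degrees(np.arctan2(M[1,1],M[0,1])))
    return s,M
def go(target):
    s,M=st(); d=M.T@(np.array(target)-s["tool_pos"])*1000; print("delta tool mm",d)
    return d
E
python3 - <<'E'
from h import *
st()
im=capture("wrist"); cv2.imwrite("pics/wrist0.png",im[:,:,::-1])
cal=get_calibration("wrist"); print(cal)
for c in ("top","scene"):
    capture(c); cal=get_calibration(c)
    for t in ("cap_a","gauge","reject_tray"):
        for d in silhouettes(c,t):
            m=d["mask"].astype(np.uint8); ys,xs=np.nonzero(m); 
            print(c,t,d["confidence"],"n",m.sum(),"cen",xs.mean(),ys.mean(),"bbox",xs.min(),xs.max(),ys.min(),ys.max(), onplane(cal,xs.mean(),ys.mean(),0.038 if t=="cap_a" else 0.016))
E
```

```text
t 1.0 tcp [0.1693 0.5495 0.2533] j [ 1.1215  0.2065  1.5415  0.      1.3935 -0.1505] gap 0.0852 F [ 0.1937 -0.1817  1.427 ] M [-0.0373 -0.0202 -0.0375]
xax [ 0.      0.0001 -1.    ] yax [0.2944 0.9557 0.0001] yaw(y)deg 72.87780932356529
{'fx': 326.2409324283039, 'fy': 326.2409324283039, 'cx': 254.26016506794136, 'cy': 194.34163308510293, 'position': array([0.0998, 0.5716, 0.3748]), 'rotation': array([-0.1177, -0.0865,  0.5877,  0.7958])}
top cap_a 0.92 n 378 cen 197.36507936507937 234.03968253968253 bbox 187 208 224 245 [0.4585 0.204  0.038 ]
top cap_a 0.82 n 478 cen 101.8326359832636 244.6213389121339 bbox 89 115 234 255 [0.4281 0.4218 0.038 ]
top cap_a 0.59 n 397 cen 211.2972292191436 168.46851385390428 bbox 201 222 157 179 [0.6127 0.1783 0.038 ]
top gauge 0.58 n 2071 cen 290.21390632544666 187.26026074360212 bbox 262 317 160 215 [ 0.5764 -0.0104  0.016 ]
top gauge 0.43 n 565 cen 152.99115044247787 212.8637168141593 bbox 136 170 197 229 [0.5053 0.3143 0.016 ]
top reject_tray 0.61 n 5467 cen 398.8271446862996 221.05487470276202 bbox 354 444 178 264 [ 0.503  -0.2717  0.016 ]
scene cap_a 0.82 n 408 cen 300.6078431372549 209.7843137254902 bbox 291 311 199 221 [0.6354 0.17   0.038 ]
scene cap_a 0.68 n 430 cen 398.7395348837209 204.89069767441862 bbox 388 410 194 216 [0.694  0.4091 0.038 ]
scene cap_a 0.6 n 274 cen 347.6861313868613 158.42335766423358 bbox 339 356 150 167 [0.4557 0.409  0.038 ]
scene cap_a 0.52 n 299 cen 285.4347826086956 175.16053511705687 bbox 277 294 166 185 [0.4826 0.1963 0.038 ]
scene gauge 0.79 n 1585 cen 222.1217665615142 218.5968454258675 bbox 199 245 195 236 [ 0.5822 -0.0114  0.016 ]
scene reject_tray 0.57 n 4116 cen 108.17298347910592 222.73736637512147 bbox 62 156 188 259 [ 0.5124 -0.2702  0.016 ]
```

Run:
```python
import cv2
a=cv2.imread("pics/top0.png")[120:260,170:330]
cv2.imwrite("pics/topz.png",cv2.resize(a,None,fx=5,fy=4.3,interpolation=cv2.INTER_CUBIC)[:600])
```

```text
(no output)
```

View pics/wrist0.png

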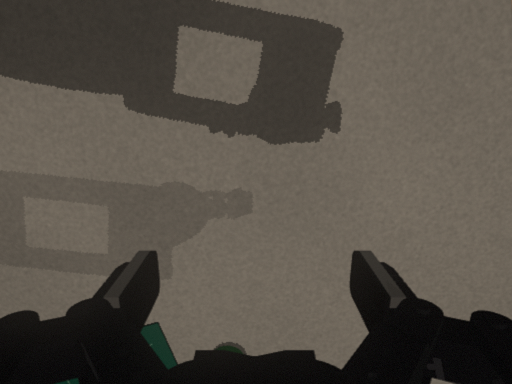

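>>> {"fn": "apply_moves", "kwargs": {
  "rows": [
    {"rx": 8.59},
    {"jaw": 1}
  ]
}}

```text
validation failed for argument at $.ro...
```

>>> {"fn": "apply_moves", "kwargs": {
  "rows": [
    {"jaw": 1, "x": 0, "y": 0, "z": 0, "rx": 8.5, "ry": 0, "rz": 0},
    {"jaw": 1, "x": 0, "y": 0, "z": 0, "rx": 0, "ry": 0, "rz": 0}
  ]
}}

```text
time_s: 1.65
tool_pos: [0.1693, 0.5495, 0.2533]
orientation: [0.157, 0.69, -0.157, 0.69]
ft_force: [0.2, 0.1, 0.2]
finger_gap: 0.0849
```

Run:
```python
from h import *
st()
```

```text
t 1.65 tcp [0.1693 0.5495 0.2533] j [ 1.1215  0.2066  1.5415 -0.      1.3935 -0.0023] gap 0.0849 F [0.1965 0.0715 0.2094] M [-0.0078  0.1254  0.027 ]
xax [ 0. -0. -1.] yax [ 0.4323  0.9017 -0.    ] yaw(y)deg 64.38692491815392
```

View pics/topz.png

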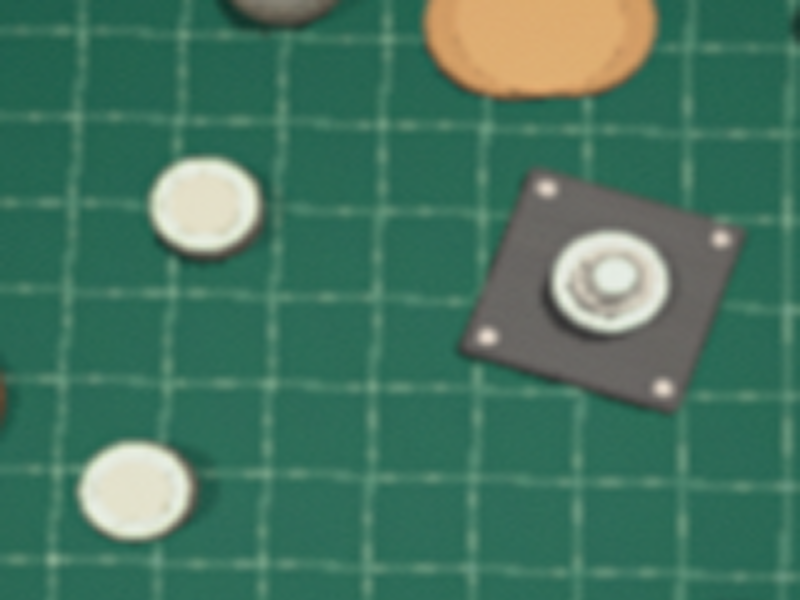

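Run:
```python
from h import *
s,M=st(); cal=get_calibration("wrist")
print("cam in tool", M.T@(cal["position"]-s["tool_pos"]))
for v in (100,194,300):
    p=onplane(cal,254,v,0.04); print(v,M.T@(p-s["tool_pos"]))
d=go([0.459,0.204,0.2533])
```

```text
t 1.65 tcp [0.1693 0.5495 0.2533] j [ 1.1215  0.2066  1.5415 -0.      1.3935 -0.0023] gap 0.0849 F [0.1965 0.0715 0.2094] M [-0.0078  0.1254  0.027 ]
xax [ 0. -0. -1.] yax [ 0.4323  0.9017 -0.    ] yaw(y)deg 64.38692491815392
cam in tool [-0.1215  0.0007 -0.073 ]
100 [ 0.2133  0.0003 -0.0691]
194 [0.2133 0.0002 0.0277]
300 [0.2133 0.0002 0.1592]
t 1.65 tcp [0.1693 0.5495 0.2533] j [ 1.1215  0.2066  1.5415 -0.      1.3935 -0.0023] gap 0.0849 F [0.1965 0.0715 0.2094] M [-0.0078  0.1254  0.027 ]
xax [ 0. -0. -1.] yax [ 0.4323  0.9017 -0.    ] yaw(y)deg 64.38692491815392
delta tool mm [  -0.0254 -186.3145  410.6122]
```

>>> {"fn": "apply_moves", "kwargs": {
  "rows": [
    {"jaw": 1, "x": 0, "y": -18.6, "z": 41, "rx": 0, "ry": 0, "rz": 0},
    {"jaw": 1, "x": 0, "y": -18.6, "z": 41, "rx": 0, "ry": 0, "rz": 0},
    {"jaw": 1, "x": 0, "y": -18.6, "z": 41, "rx": 0, "ry": 0, "rz": 0},
    {"jaw": 1, "x": 0, "y": -18.6, "z": 41, "rx": 0, "ry": 0, "rz": 0},
    {"jaw": 1, "x": 0, "y": -18.6, "z": 41, "rx": 0, "ry": 0, "rz": 0},
    {"jaw": 1, "x": 0, "y": -18.6, "z": 41, "rx": 0, "ry": 0, "rz": 0},
    {"jaw": 1, "x": 0, "y": -18.6, "z": 41, "rx": 0, "ry": 0, "rz": 0},
    {"jaw": 1, "x": 0, "y": -18.6, "z": 41, "rx": 0, "ry": 0, "rz": 0},
    {"jaw": 1, "x": 0, "y": -18.6, "z": 41, "rx": 0, "ry": 0, "rz": 0},
    {"jaw": 1, "x": 0, "y": -18.6, "z": 41, "rx": 0, "ry": 0, "rz": 0}
  ]
}}

```text
time_s: 2.65
tool_pos: [0.4596, 0.203, 0.2536]
orientation: [0.156, 0.69, -0.155, 0.69]
ft_force: [-0.2, 0.6, -0.0]
finger_gap: 0.085
```

>>> {"fn": "apply_moves", "kwargs": {
  "rows": [
    {"jaw": 1, "x": 0, "y": 0, "z": 0, "rx": -8, "ry": 0, "rz": 0},
    {"jaw": 1, "x": 0, "y": 0, "z": 0, "rx": -8, "ry": 0, "rz": 0},
    {"jaw": 1, "x": 0, "y": 0, "z": 0, "rx": -8, "ry": 0, "rz": 0},
    {"jaw": 1, "x": 0, "y": 0, "z": 0, "rx": -8, "ry": 0, "rz": 0},
    {"jaw": 1, "x": 0, "y": 0, "z": 0, "rx": -8, "ry": 0, "rz": 0},
    {"jaw": 1, "x": 0, "y": 0, "z": 0, "rx": -6, "ry": 0, "rz": 0},
    {"jaw": 1, "x": 0, "y": 0, "z": 0, "rx": 0, "ry": 0, "rz": 0}
  ]
}}

```text
time_s: 3.35
tool_pos: [0.4585, 0.2045, 0.2533]
orientation: [-0.126, 0.696, 0.126, 0.696]
ft_force: [0.3, -0.6, -0.6]
finger_gap: 0.0857
```

```bash
cat >> h.py <<'E'
def wristlook(things,name):
    st(); im=capture("wrist"); cal=get_calibration("wrist"); cv2.imwrite(f"pics/{name}.png",im[:,:,::-1])
    for t,z in things:
        for d in silhouettes("wrist",t):
            m=d["mask"].astype(np.uint8); (cx,cy),r=cv2.minEnclosingCircle(cv2.findNonZero(m)); ys,xs=np.nonzero(m)
            print(t,d["confidence"],"n",m.sum(),"cen",xs.mean(),ys.mean(),"circ",cx,cy,r,"bbox",xs.min(),xs.max(),ys.min(),ys.max(),onplane(cal,xs.mean(),ys.mean(),z))
    return im,cal
E
python3 - <<'E'
from h import *
wristlook([("cap_a",0.038),("gauge",0.016)],"w1")
E
```

```text
t 3.35 tcp [0.4585 0.2045 0.2533] j [ 0.247   0.0505  1.7167 -0.      1.3743 -1.6819] gap 0.0857 F [ 0.2766 -0.5667 -0.5586] M [ 0.0039 -0.0286 -0.0036]
xax [ 0.0001  0.     -1.    ] yax [-0.3504  0.9366 -0.    ] yaw(y)deg 110.51337136956855
cap_a 0.98 n 2361 cen 448.64803049555275 209.00847098686998 circ 448.5 208.5 30.830278396606445 bbox 418 479 184 234 [0.4273 0.4194 0.038 ]
cap_a 0.85 n 1780 cen 191.71516853932584 278.5612359550562 circ 191.5 278.5 25.93270492553711 bbox 170 213 253 303 [0.6076 0.1817 0.038 ]
cap_a 0.72 n 322 cen 343.5124223602484 355.14285714285717 circ 345.0 355.5 13.901538848876953 bbox 333 356 345 367 [0.6456 0.3944 0.038 ]
gauge 0.91 n 8920 cen 48.039910313901345 192.25213004484306 circ 44.92307662963867 191.6923065185547 66.4150619506836 bbox 0 111 129 255 [ 0.5719 -0.0059  0.016 ]
```

View pics/w1.png

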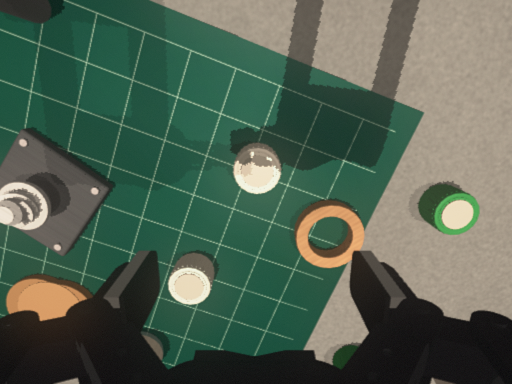

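The wrist view shows the near cap at about (257,169), half in the arm's shadow. The second cap is at (190,285), the gauge at (20,205), and a green look-alike at (458,213). I'll overlay the cap model on the picture to refine the first cap.

```bash
cat >> h.py <<'E'
def circ(c,r,z,n=90):
    a=np.linspace(0,2*np.pi,n); return np.c_[c[0]+r*np.cos(a),c[1]+r*np.sin(a),np.full(n,z)]
def overlay(im,cal,curves,box,name,k=6):
    x0,x1,y0,y1=box; a=cv2.resize(im[y0:y1,x0:x1,::-1].copy(),None,fx=k,fy=k,interpolation=cv2.INTER_CUBIC)
    for P,col in curves:
        uv=((proj(cal,P)+0.5-[x0,y0])*k); cv2.polylines(a,[np.round(uv).astype(np.int32)],False,col,1)
    cv2.imwrite(f"pics/{name}.png",a)
E
python3 - <<'E'
from h import *
im=cv2.imread("pics/w1.png")[:,:,::-1]; cal=get_calibration("wrist")
c=(0.4585,0.204)
overlay(im,cal,[(circ(c,.0255,.038),(0,0,255)),(circ(c,.0255,0),(255,0,0))],(200,320,120,220),"o1")
c=(0.611,0.178)
overlay(im,cal,[(circ(c,.0255,.038),(0,0,255)),(circ(c,.0255,0),(255,0,0))],(130,250,235,325),"o2")
E
```

```text
(no output)
```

View pics/o1.png

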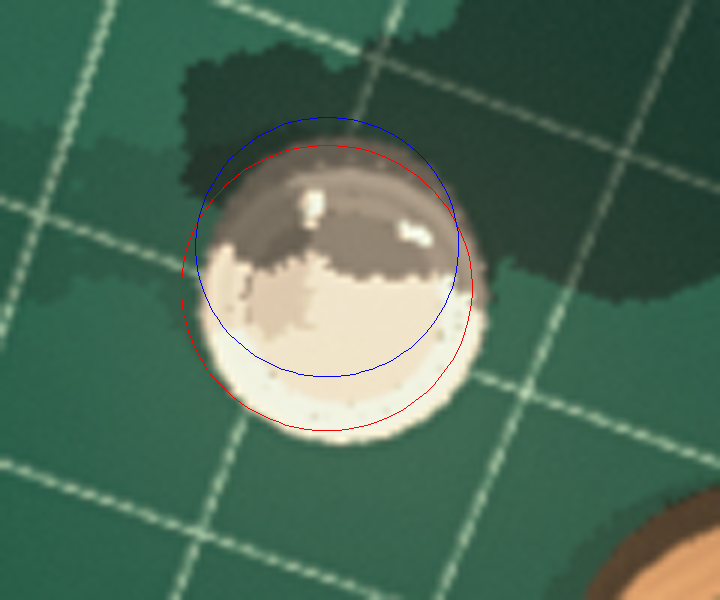

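View pics/o2.png

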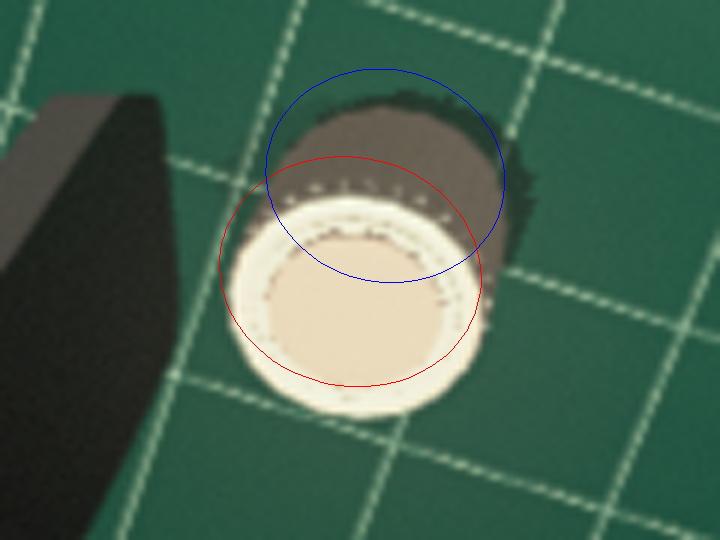

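>>> {"fn": "apply_moves", "kwargs": {
  "rows": [
    {"jaw": 1, "x": 50, "y": 2.6, "z": 2, "rx": 0, "ry": 0, "rz": 0},
    {"jaw": 1, "x": 50, "y": 0, "z": 0, "rx": 0, "ry": 0, "rz": 0},
    {"jaw": 1, "x": 43, "y": 0, "z": 0, "rx": 0, "ry": 0, "rz": 0},
    {"jaw": 1, "x": 0, "y": 0, "z": 0, "rx": 0, "ry": 0, "rz": 0},
    {"jaw": 1, "x": 0, "y": 0, "z": 0, "rx": 0, "ry": 0, "rz": 0}
  ]
}}

```text
time_s: 4.0
tool_pos: [0.4594, 0.2076, 0.1105]
orientation: [-0.125, 0.696, 0.125, 0.695]
ft_force: [0.8, -0.2, 1.6]
finger_gap: 0.0853
```

Run:
```python
from h import *
im,cal=wristlook([("cap_a",0.038)],"w2")
c=(0.4595,0.2076)
overlay(im,cal,[(circ(c,.0255,.038),(0,0,255)),(circ(c,.0255,0),(255,0,0))],(180,330,150,270),"o3",5)
```

```text
t 4.0 tcp [0.4594 0.2076 0.1105] j [ 0.2527  0.2288  1.8402  0.      1.074  -1.6736] gap 0.0853 F [ 0.7643 -0.2078  1.5646] M [ 0.0238 -0.0035  0.0369]
xax [-0.0014 -0.0003 -1.    ] yax [-0.3481  0.9375  0.0002] yaw(y)deg 110.3705221028143
cap_a 0.92 n 1121 cen 168.79839429081179 347.0829616413916 circ 167.3103485107422 346.4051818847656 25.95100975036621 bbox 144 191 330 367 [0.5797 0.1854 0.038 ]
cap_a 0.62 n 5483 cen 254.72040853547327 211.79445559000547 circ 254.80740356445312 210.97071838378906 43.41474914550781 bbox 215 295 168 254 [0.4593 0.2077 0.038 ]
cap_a 0.49 n 248 cen 507.7096774193548 263.0 circ 510.5 263.0 18.007041931152344 bbox 503 511 245 281 [0.4345 0.379  0.038 ]
```

View pics/o3.png

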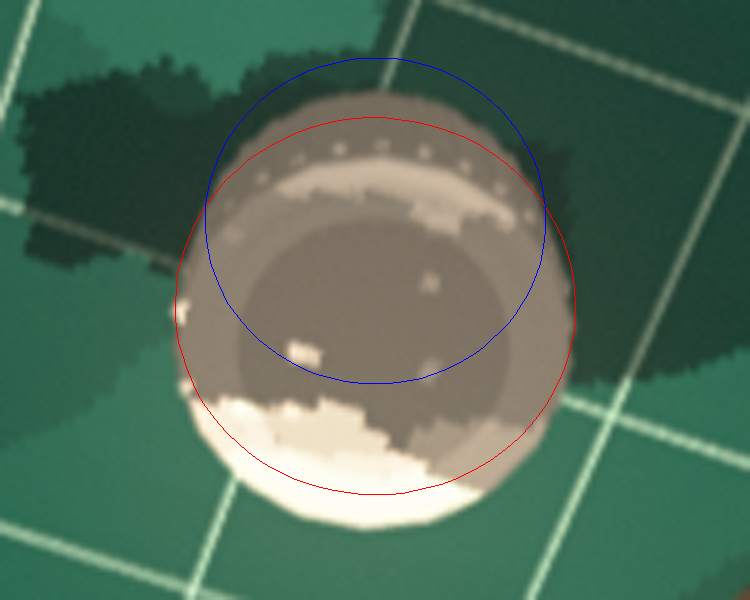

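Run:
```python
from h import *
for n,b,k in (("top",(180,310,150,250),5),("scene",(200,320,160,240),6)):
    im=cv2.imread(f"pics/{n}0.png")[:,:,::-1]; cal=get_calibration(n)
    cs=[]
    for c in ((0.4595,0.2066),(0.611,0.179)):
        cs+=[(circ(c,.0255,.038),(0,0,255)),(circ(c,.0255,0),(255,0,0))]
    g=(0.5735,-0.008); cs+=[(circ(g,.026,.050),(0,0,255)),(circ(g,.009,.076),(255,0,0))]
    overlay(im,cal,cs,b,"o4"+n,k)
```

```text
(no output)
```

View pics/o4top.png

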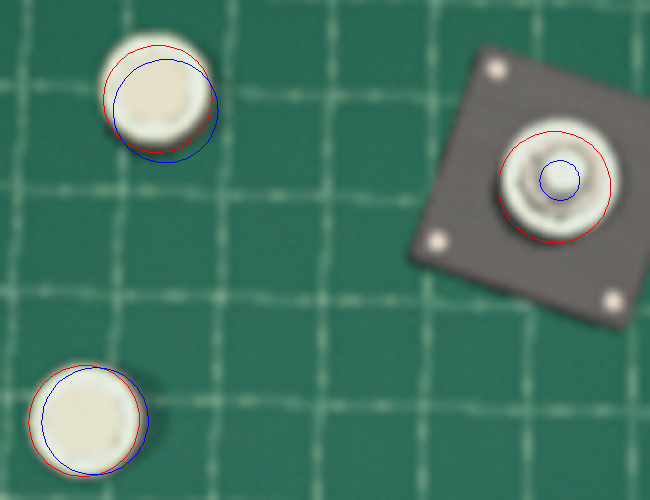

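View pics/o4scene.png

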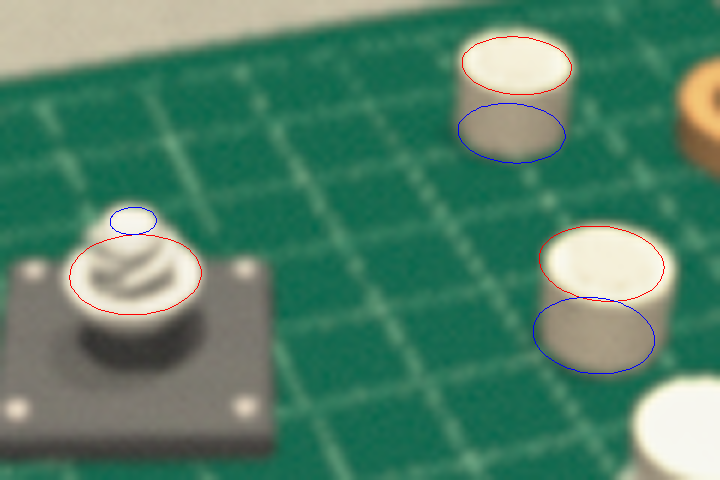

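>>> {"fn": "apply_moves", "kwargs": {
  "rows": [
    {"jaw": 1, "x": 45, "y": 0, "z": 2, "rx": 0, "ry": 0, "rz": 0},
    {"jaw": 1, "x": 30, "y": 0, "z": 0, "rx": 0, "ry": 0, "rz": 0},
    {"jaw": 1, "x": 9, "y": 0, "z": 0, "rx": 0, "ry": 0, "rz": 0},
    {"jaw": 1, "x": 0, "y": 0, "z": 0, "rx": 0, "ry": 0, "rz": 0},
    {"jaw": 1, "x": 0, "y": 0, "z": 0, "rx": 0, "ry": 0, "rz": 0}
  ]
}}

```text
time_s: 4.6
tool_pos: [0.4636, 0.2089, 0.0287]
orientation: [-0.125, 0.694, 0.125, 0.698]
ft_force: [0.3, 0.0, -0.1]
finger_gap: 0.0852
```

Run:
```python
from h import *
im,cal=wristlook([],"w3")
c=(0.4594+.0019,0.2076+.0007)
overlay(im,cal,[(circ(c,.0255,.038),(0,0,255)),(circ(c,.0255,0),(255,0,0))],(150,350,210,360),"o5",4)
```

```text
t 4.6 tcp [0.4636 0.2089 0.0287] j [ 0.2531  0.3738  1.8657 -0.      0.8975 -1.6734] gap 0.0852 F [ 0.3126  0.0293 -0.0604] M [-0.0107 -0.0355  0.0048]
xax [ 0.0045  0.0011 -1.    ] yax [-0.3482  0.9374 -0.0005] yaw(y)deg 110.3800986265896
```

View pics/o5.png

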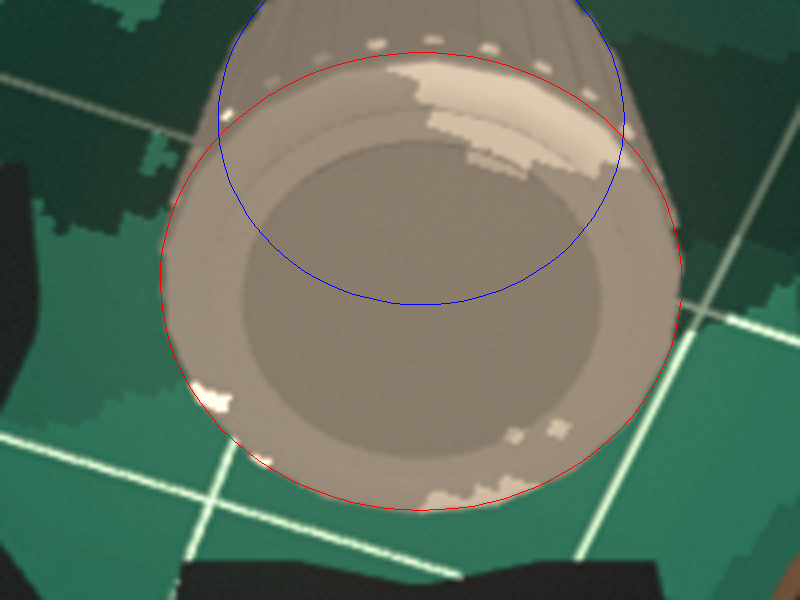

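>>> {"fn": "apply_moves", "kwargs": {
  "rows": [
    {"jaw": 1, "x": 2, "y": 0, "z": -1, "rx": 0, "ry": 0, "rz": 0},
    {"jaw": 1, "x": 0, "y": 0, "z": 0, "rx": 0, "ry": 0, "rz": 0},
    {"jaw": 1, "x": 0, "y": 0, "z": 0, "rx": 0, "ry": 0, "rz": 0},
    {"jaw": 1, "x": 0, "y": 0, "z": 0, "rx": 0, "ry": 0, "rz": 0}
  ]
}}

```text
time_s: 5.05
tool_pos: [0.4606, 0.208, 0.0247]
orientation: [-0.125, 0.696, 0.125, 0.696]
ft_force: [0.9, 0.0, 0.3]
finger_gap: 0.0854
```

Run:
```python
from h import *
im,cal=wristlook([],"w4")
c=(0.4613,0.2083)
overlay(im,cal,[(circ(c,.0255,.038),(0,0,255)),(circ(c,.0255,0),(255,0,0))],(150,350,210,360),"o6",4)
```

```text
t 5.05 tcp [0.4606 0.208  0.0247] j [ 0.2528  0.3782  1.8712  0.      0.8917 -1.6737] gap 0.0854 F [0.934  0.0233 0.3212] M [-0.0146  0.0054  0.0018]
xax [ 0.0004  0.0001 -1.    ] yax [-0.3482  0.9374 -0.    ] yaw(y)deg 110.38019165699038
```

View pics/o6.png

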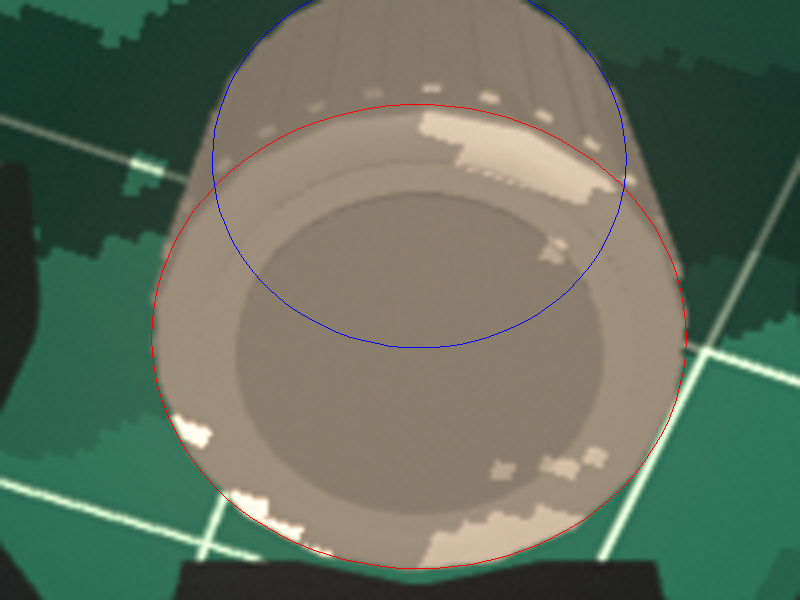

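>>> {"fn": "apply_moves", "kwargs": {
  "rows": [
    {"jaw": 1, "x": 0, "y": 0.1, "z": 0.8, "rx": 0, "ry": 0, "rz": 0},
    {"jaw": -1, "x": 0, "y": 0, "z": 0, "rx": 0, "ry": 0, "rz": 0},
    {"jaw": -1, "x": 0, "y": 0, "z": 0, "rx": 0, "ry": 0, "rz": 0},
    {"jaw": -1, "x": 0, "y": 0, "z": 0, "rx": 0, "ry": 0, "rz": 0},
    {"jaw": -1, "x": 0, "y": 0, "z": 0, "rx": 0, "ry": 0, "rz": 0},
    {"jaw": -1, "x": 0, "y": 0, "z": 0, "rx": 0, "ry": 0, "rz": 0},
    {"jaw": -1, "x": 0, "y": 0, "z": 0, "rx": 0, "ry": 0, "rz": 0}
  ],
  "grip_force": 40
}}

```text
time_s: 5.8
tool_pos: [0.4614, 0.2084, 0.0246]
orientation: [-0.125, 0.696, 0.125, 0.696]
ft_force: [0.3, -0.4, 2.5]
finger_gap: 0.0495
```

Run:
```python
from h import *
im,cal=wristlook([],"w5")
s=readout.state();c=s["tool_pos"]; print(c)
overlay(im,cal,[(circ(c,.0255,.038),(0,0,255)),(circ(c,.0255,0),(255,0,0))],(150,350,210,360),"o7",4)
```

```text
t 5.8 tcp [0.4614 0.2084 0.0246] j [ 0.2532  0.3798  1.869  -0.      0.8922 -1.6732] gap 0.0495 F [ 0.2679 -0.354   2.4721] M [-0.0856 -0.0209 -0.0298]
xax [ 0.0006  0.0001 -1.    ] yax [-0.3483  0.9374 -0.0001] yaw(y)deg 110.3809869310797
[0.4614 0.2085 0.0246]
```

View pics/o7.png

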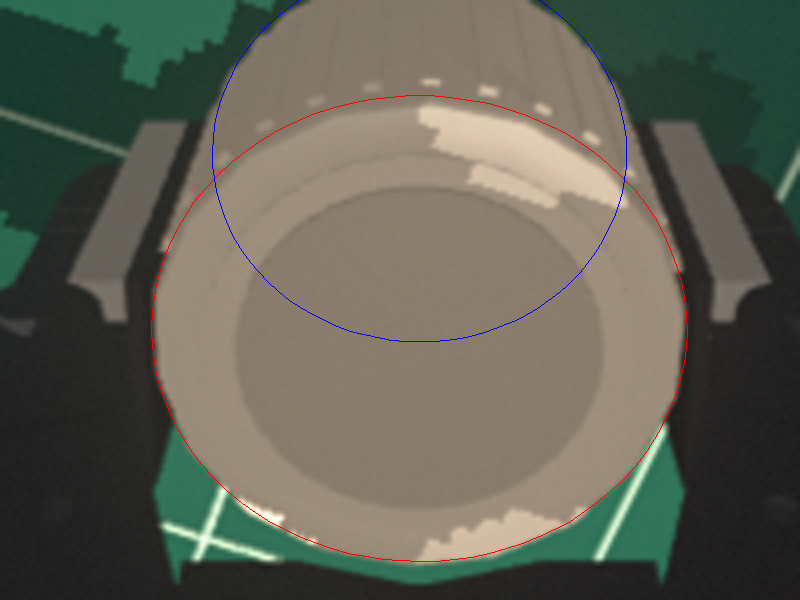

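Run:
```python
from h import *
go([.641,.015,.19])
```

```text
t 5.85 tcp [0.4614 0.2085 0.0246] j [ 0.2533  0.3798  1.869  -0.0001  0.8922 -1.6732] gap 0.0496 F [-0.0662 -0.3997  3.5277] M [-0.016   0.0383  0.0247]
xax [ 0.0006  0.0001 -1.    ] yax [-0.3483  0.9374 -0.0001] yaw(y)deg 110.3816454913156
delta tool mm [-165.2967 -243.8949  101.0426]
```

>>> {"fn": "apply_moves", "kwargs": {
  "rows": [
    {"jaw": -1, "x": -45, "y": 0, "z": 0, "rx": 0, "ry": 0, "rz": 0},
    {"jaw": -1, "x": -45, "y": 0, "z": 0, "rx": 0, "ry": 0, "rz": 0},
    {"jaw": -1, "x": -40, "y": 0, "z": 0, "rx": 0, "ry": 0, "rz": 0},
    {"jaw": -1, "x": -35, "y": 0, "z": 0, "rx": 0, "ry": 0, "rz": 0},
    {"jaw": -1, "x": 0, "y": -43, "z": 18, "rx": 0, "ry": 0, "rz": 0},
    {"jaw": -1, "x": 0, "y": -43, "z": 18, "rx": 0, "ry": 0, "rz": 0},
    {"jaw": -1, "x": 0, "y": -43, "z": 18, "rx": 0, "ry": 0, "rz": 0},
    {"jaw": -1, "x": 0, "y": -43, "z": 18, "rx": 0, "ry": 0, "rz": 0},
    {"jaw": -1, "x": 0, "y": -43, "z": 18, "rx": 0, "ry": 0, "rz": 0},
    {"jaw": -1, "x": 0, "y": -29, "z": 11, "rx": 0, "ry": 0, "rz": 0}
  ]
}}

```text
time_s: 6.85
tool_pos: [0.6422, 0.0121, 0.1885]
orientation: [-0.125, 0.696, 0.124, 0.696]
ft_force: [-0.3, 0.1, -0.8]
finger_gap: 0.0492
```

>>> {"fn": "apply_moves", "kwargs": {
  "rows": [
    {"jaw": -1, "x": 0, "y": 0, "z": 0, "rx": 0, "ry": 0, "rz": 0},
    {"jaw": -1, "x": 0, "y": 0, "z": 0, "rx": 0, "ry": 0, "rz": 0},
    {"jaw": -1, "x": 0, "y": 0, "z": 0, "rx": 0, "ry": 0, "rz": 0},
    {"jaw": -1, "x": 0, "y": 0, "z": 0, "rx": 0, "ry": 0, "rz": 0}
  ]
}}

```text
time_s: 7.25
tool_pos: [0.6398, 0.0161, 0.1891]
orientation: [-0.125, 0.696, 0.126, 0.695]
ft_force: [0.0, -0.4, -0.4]
finger_gap: 0.049
```

Run:
```python
from h import *
im,cal=wristlook([("gauge",.016)],"w6")
g=(0.575,-0.009)
print(proj(cal,[[*g,.05]]))
uv=proj(cal,[[*g,.05]])[0].astype(int)
x0=max(0,uv[0]-65);y0=max(0,uv[1]-50)
overlay(im,cal,[(circ(g,.026,.05),(0,0,255)),(circ(g,.009,.076),(255,0,0))],(x0,x0+130,y0,y0+100),"o8",6); print(x0,y0)
```

```text
t 7.25 tcp [0.6398 0.0161 0.1891] j [-0.1101  0.3969  1.4337  0.0002  1.3122 -2.0382] gap 0.049 F [ 0.0025 -0.4389 -0.4427] M [0.0283 0.0084 0.0259]
xax [-0.0011  0.0003 -1.    ] yax [-0.3497  0.9369  0.0007] yaw(y)deg 110.46856915574274
gauge 0.84 n 16550 cen 252.53160120845922 98.85353474320242 circ 252.0 96.5 90.30098724365234 bbox 167 340 7 186 [ 0.5745 -0.01    0.016 ]
[[253.2671 100.2426]]
188 50
```

View pics/w6.png

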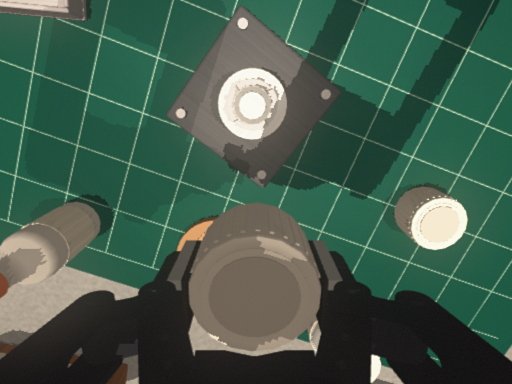

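View pics/o8.png

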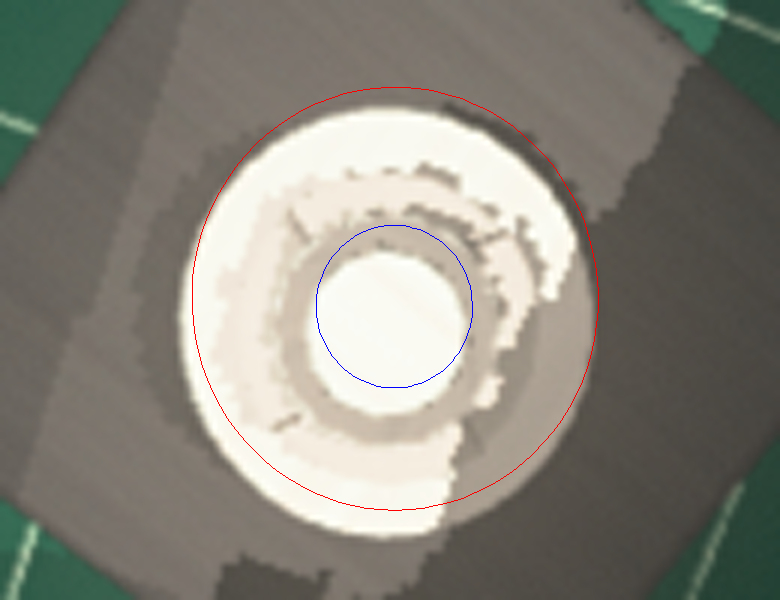

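```bash
sed -i 's/st(); im=capture("wrist"); cal=get_calibration("wrist");/st(); cal=get_calibration("wrist"); im=capture("wrist");/' h.py
python3 - <<'E'
from h import *
im,cal=wristlook([("gauge",.016)],"w7")
st()
g=(0.578,-0.0088)
x0,y0=188,50
overlay(im,cal,[(circ(g,.026,.05),(0,0,255)),(circ(g,.009,.076),(255,0,0))],(x0,x0+130,y0,y0+100),"o9",6)
c=readout.state()["tool_pos"]; 
overlay(im,cal,[(circ(c,.0255,c[2]-.0246+.038),(0,0,255)),(circ(c,.0255,c[2]-.0246),(255,0,0))],(150,350,200,350),"o10",4)
E
```

```text
t 7.35 tcp [0.6401 0.016  0.1894] j [-0.1101  0.3967  1.4331  0.      1.3121 -2.0382] gap 0.0497 F [-0.0886 -0.9977 -0.1982] M [ 0.0343  0.0731 -0.0074]
xax [-0.0004  0.0001 -1.    ] yax [-0.3497  0.9369  0.0002] yaw(y)deg 110.46883489253987
gauge 0.56 n 16821 cen 253.01177100053505 97.95303489685512 circ 252.5 96.0 90.86400604248047 bbox 167 341 6 186 [ 0.5739 -0.01    0.016 ]
t 7.45 tcp [0.6405 0.0157 0.1896] j [-0.1105  0.3969  1.4325  0.      1.3121 -2.0382] gap 0.0496 F [ 1.1087 -0.2843 -0.7844] M [-0.0225 -0.0141  0.0364]
xax [ 0.0002 -0.     -1.    ] yax [-0.3494  0.937  -0.0001] yaw(y)deg 110.44906581096389
```

View pics/o9.png

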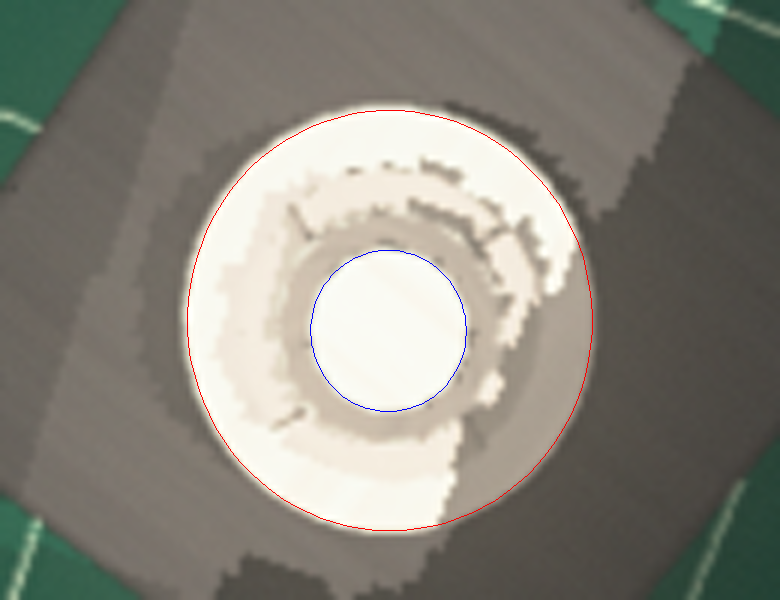

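View pics/o10.png

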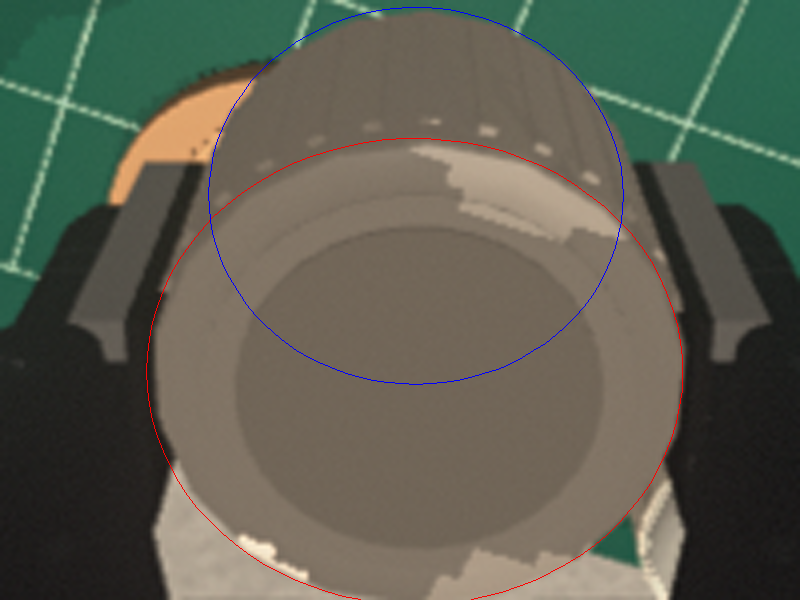

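Run:
```python
from h import *
go([.5782,-.0093,.115])
```

```text
t 7.45 tcp [0.6405 0.0157 0.1896] j [-0.1105  0.3969  1.4325  0.      1.3121 -2.0382] gap 0.0496 F [ 1.1087 -0.2843 -0.7844] M [-0.0225 -0.0141  0.0364]
xax [ 0.0002 -0.     -1.    ] yax [-0.3494  0.937  -0.0001] yaw(y)deg 110.44906581096389
delta tool mm [ 74.6242  -1.6102 -67.1003]
```

>>> {"fn": "apply_moves", "kwargs": {
  "rows": [
    {"jaw": -1, "x": 0, "y": 0, "z": -35, "rx": 0, "ry": 0, "rz": 0},
    {"jaw": -1, "x": 0, "y": -1.6, "z": -32, "rx": 0, "ry": 0, "rz": 0},
    {"jaw": -1, "x": 40, "y": 0, "z": 0, "rx": 0, "ry": 0, "rz": 0},
    {"jaw": -1, "x": 34, "y": 0, "z": 0, "rx": 0, "ry": 0, "rz": 0},
    {"jaw": -1, "x": 0, "y": 0, "z": 0, "rx": 0, "ry": 0, "rz": 0},
    {"jaw": -1, "x": 0, "y": 0, "z": 0, "rx": 0, "ry": 0, "rz": 0},
    {"jaw": -1, "x": 0, "y": 0, "z": 0, "rx": 0, "ry": 0, "rz": 0},
    {"jaw": -1, "x": 0, "y": 0, "z": 0, "rx": 0, "ry": 0, "rz": 0}
  ]
}}

```text
time_s: 8.25
tool_pos: [0.5805, -0.0102, 0.1179]
orientation: [-0.126, 0.694, 0.125, 0.697]
ft_force: [0.9, -0.6, -1.6]
finger_gap: 0.0492
```

Run:
```python
from h import *
go([.5782,-.0093,.105])
for c in ("scene","top"):
    im=capture(c)
    a=im[170:250,170:290] if c=="scene" else im[140:240,230:350]
    cv2.imwrite(f"pics/{c}1.png",cv2.resize(a[:,:,::-1],None,fx=6,fy=6,interpolation=cv2.INTER_CUBIC))
```

```text
t 8.25 tcp [ 0.5805 -0.0102  0.1179] j [-0.1665  0.3594  1.6485 -0.      1.129  -2.0933] gap 0.0492 F [ 0.93   -0.6061 -1.6004] M [-0.0012  0.0185 -0.0178]
xax [ 0.0046 -0.0008 -1.    ] yax [-0.3485  0.9373 -0.0023] yaw(y)deg 110.39544807841874
delta tool mm [12.8451  1.6586 -1.9262]
```

View pics/scene1.png

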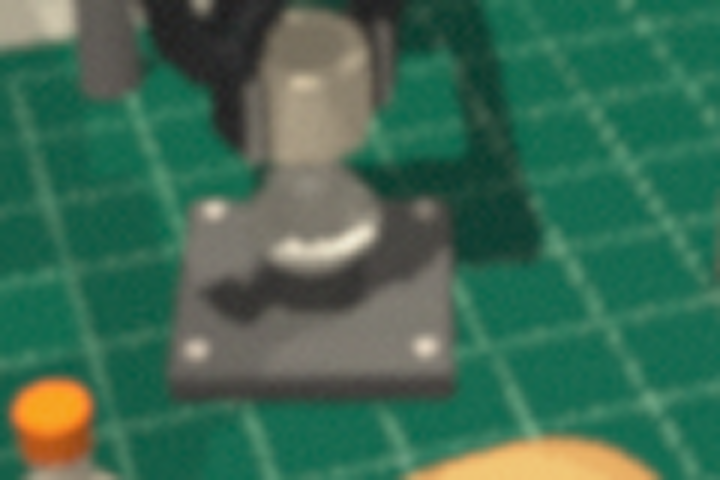

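>>> {"fn": "apply_moves", "kwargs": {
  "rows": [
    {"jaw": -1, "x": 0, "y": 0, "z": 0, "rx": 0, "ry": 0, "rz": 0},
    {"jaw": -1, "x": 0, "y": 0, "z": 0, "rx": 0, "ry": 0, "rz": 0},
    {"jaw": -1, "x": 0, "y": 0, "z": 0, "rx": 0, "ry": 0, "rz": 0}
  ]
}}

```text
time_s: 8.65
tool_pos: [0.5786, -0.01, 0.1155]
orientation: [-0.125, 0.696, 0.125, 0.696]
ft_force: [-0.3, 0.7, -0.7]
finger_gap: 0.0496
```

Run:
```python
from h import *
go([.5782,-.0093,.105])
cal=get_calibration("scene"); im=capture("scene"); s=readout.state(); c=s["tool_pos"];z=c[2]-.0246;g=(.5782,-.0093)
overlay(im,cal,[(circ(c,.0255,z+.038),(0,0,255)),(circ(c,.0255,z),(255,0,0)),(circ(g,.026,.05),(0,0,255))],(170,290,170,250),"o11",6)
go([.5782,-.0093,.105])
```

```text
t 8.65 tcp [ 0.5786 -0.01    0.1155] j [-0.1668  0.3614  1.6515 -0.      1.1286 -2.0933] gap 0.0496 F [-0.2613  0.6679 -0.6581] M [-0.0283  0.0058 -0.0216]
xax [ 0.0001 -0.     -1.    ] yax [-0.3483  0.9374 -0.0001] yaw(y)deg 110.38087500639254
delta tool mm [10.5293  0.8127 -0.1298]
t 8.7 tcp [ 0.5785 -0.01    0.1154] j [-0.1669  0.3615  1.6516 -0.      1.1285 -2.0933] gap 0.0493 F [-0.2274 -0.5181 -1.7158] M [0.0026 0.0212 0.0122]
xax [-0. -0. -1.] yax [-0.3482  0.9374  0.    ] yaw(y)deg 110.376299700283
delta tool mm [10.411   0.8058 -0.0488]
```

View pics/o11.png

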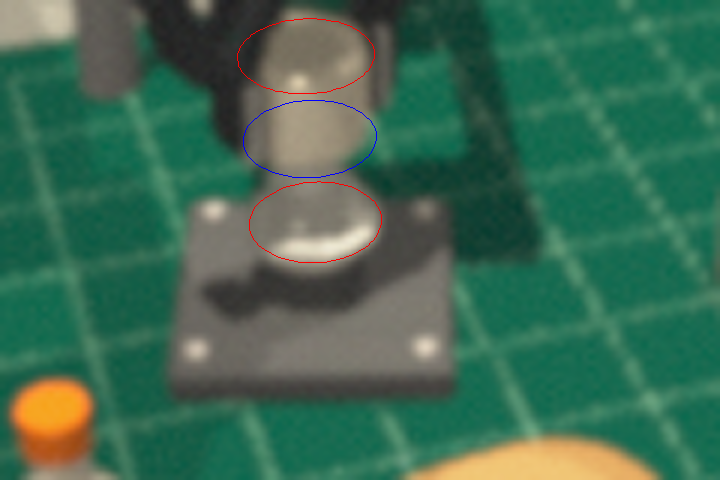

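>>> {"fn": "apply_moves", "kwargs": {
  "rows": [
    {"jaw": -1, "x": 8, "y": 0.8, "z": 0, "rx": 0, "ry": 0, "rz": 0},
    {"jaw": -1, "x": 6, "y": 0, "z": 0, "rx": 0, "ry": 0, "rz": 0},
    {"jaw": -1, "x": 4, "y": 0, "z": 0, "rx": 0, "ry": 0, "rz": 0},
    {"jaw": -1, "x": 2, "y": 0, "z": 0, "rx": 0, "ry": 0, "rz": 0},
    {"jaw": -1, "x": 0, "y": 0, "z": 0, "rx": 0, "ry": 0, "rz": 0},
    {"jaw": -1, "x": 0, "y": 0, "z": 0, "rx": 0, "ry": 0, "rz": 0}
  ]
}}

```text
time_s: 9.3
tool_pos: [0.5784, -0.0093, 0.0954]
orientation: [-0.125, 0.696, 0.125, 0.696]
ft_force: [-0.5, -0.2, -0.3]
finger_gap: 0.0494
```

>>> {"fn": "apply_moves", "kwargs": {
  "rows": [
    {"jaw": -1, "x": 1.5, "y": 0, "z": 0, "rx": 0, "ry": 0, "rz": 0},
    {"jaw": -1, "x": 1.5, "y": 0, "z": 0, "rx": 0, "ry": 0, "rz": 0},
    {"jaw": -1, "x": 0, "y": 0, "z": 0, "rx": 0, "ry": 0, "rz": 0}
  ]
}}

```text
time_s: 9.6
tool_pos: [0.5781, -0.0093, 0.0922]
orientation: [-0.125, 0.696, 0.125, 0.696]
ft_force: [-0.1, 0.2, -0.4]
finger_gap: 0.0493
```

>>> {"fn": "apply_moves", "kwargs": {
  "rows": [
    {"jaw": -1, "x": 1, "y": 0, "z": 0, "rx": 0, "ry": 0, "rz": 0},
    {"jaw": -1, "x": 1, "y": 0, "z": 0, "rx": 0, "ry": 0, "rz": 0},
    {"jaw": -1, "x": 0, "y": 0, "z": 0, "rx": 0, "ry": 0, "rz": 0}
  ]
}}

```text
time_s: 9.9
tool_pos: [0.5782, -0.0092, 0.0902]
orientation: [-0.125, 0.696, 0.125, 0.696]
ft_force: [-0.0, -0.8, -0.4]
finger_gap: 0.0493
```

Run:
```python
from h import *
go([.5782,-.0093,.0904])
```

```text
t 9.9 tcp [ 0.5782 -0.0092  0.0902] j [-0.1656  0.3959  1.6653  0.      1.0807 -2.0921] gap 0.0493 F [-0.0449 -0.809  -0.3681] M [ 0.0081 -0.0254  0.0118]
xax [-0.0002  0.0001 -1.    ] yax [-0.3482  0.9374  0.0001] yaw(y)deg 110.37868695404549
delta tool mm [-0.1689 -0.0474 -0.0173]
```

>>> {"fn": "apply_moves", "kwargs": {
  "rows": [
    {"jaw": -1, "x": 1, "y": 0, "z": 0, "rx": 0, "ry": 0, "rz": 0},
    {"jaw": -1, "x": 1, "y": 0, "z": 0, "rx": 0, "ry": 0, "rz": 0},
    {"jaw": -1, "x": 0, "y": 0, "z": 0, "rx": 0, "ry": 0, "rz": 0}
  ]
}}

```text
time_s: 10.2
tool_pos: [0.5783, -0.0092, 0.0883]
orientation: [-0.125, 0.696, 0.125, 0.696]
ft_force: [1.1, 0.6, -0.6]
finger_gap: 0.0492
```

>>> {"fn": "apply_moves", "kwargs": {
  "rows": [
    {"jaw": -1, "x": 1, "y": 0, "z": 0, "rx": 0, "ry": 0, "rz": 0},
    {"jaw": -1, "x": 0, "y": 0, "z": 0, "rx": 0, "ry": 0, "rz": 0}
  ]
}}

```text
time_s: 10.4
tool_pos: [0.5784, -0.0093, 0.0876]
orientation: [-0.125, 0.696, 0.125, 0.696]
ft_force: [-0.2, 0.8, 1.7]
finger_gap: 0.049
```

>>> {"fn": "apply_moves", "kwargs": {
  "rows": [
    {"jaw": -1, "x": 1, "y": 0, "z": 0, "rx": 0, "ry": 0, "rz": 0},
    {"jaw": -1, "x": 0, "y": 0, "z": 0, "rx": 0, "ry": 0, "rz": 0},
    {"jaw": -1, "x": 0, "y": 0, "z": 0, "rx": 0, "ry": 0, "rz": 0}
  ]
}}

```text
time_s: 10.7
tool_pos: [0.5785, -0.0093, 0.0868]
orientation: [-0.125, 0.696, 0.125, 0.696]
ft_force: [-1.9, 0.3, 2.5]
finger_gap: 0.0493
```

Run:
```python
from h import *
st()
```

```text
t 10.7 tcp [ 0.5785 -0.0093  0.0868] j [-0.1656  0.401   1.6665  0.0001  1.0736 -2.0921] gap 0.0493 F [-1.8772  0.32    2.4693] M [ 0.1418  0.1888 -0.0285]
xax [ 0.0005 -0.     -1.    ] yax [-0.3482  0.9374 -0.0002] yaw(y)deg 110.37907430712656
```

>>> {"fn": "apply_moves", "kwargs": {
  "rows": [
    {"jaw": -1, "x": 0.8, "y": 0, "z": 0, "rx": 8, "ry": 0, "rz": 0},
    {"jaw": -1, "x": 0.8, "y": 0, "z": 0, "rx": 8, "ry": 0, "rz": 0},
    {"jaw": -1, "x": 0.8, "y": 0, "z": 0, "rx": 8, "ry": 0, "rz": 0},
    {"jaw": -1, "x": 0, "y": 0, "z": 0, "rx": 0, "ry": 0, "rz": 0}
  ]
}}

```text
time_s: 11.1
tool_pos: [0.5789, -0.0093, 0.0844]
orientation: [0.022, 0.706, -0.022, 0.707]
ft_force: [0.5, 0.8, 2.9]
finger_gap: 0.0492
```

Run:
```python
from h import *
st()
```

```text
t 11.1 tcp [ 0.5789 -0.0093  0.0844] j [-0.1657  0.4047  1.6674  0.0003  1.0681 -1.6734] gap 0.0492 F [0.4583 0.8263 2.9466] M [ 0.1196 -0.0795 -0.0971]
xax [ 0.0015  0.     -1.    ] yax [0.0632 0.998  0.0001] yaw(y)deg 86.37549074510167
```

>>> {"fn": "apply_moves", "kwargs": {
  "rows": [
    {"jaw": -1, "x": 0.8, "y": 0, "z": 0, "rx": 8, "ry": 0, "rz": 0},
    {"jaw": -1, "x": 0.8, "y": 0, "z": 0, "rx": 8, "ry": 0, "rz": 0},
    {"jaw": -1, "x": 0.8, "y": 0, "z": 0, "rx": 8, "ry": 0, "rz": 0},
    {"jaw": -1, "x": 0.8, "y": 0, "z": 0, "rx": 8, "ry": 0, "rz": 0},
    {"jaw": -1, "x": 0, "y": 0, "z": 0, "rx": 0, "ry": 0, "rz": 0}
  ]
}}

```text
time_s: 11.6
tool_pos: [0.5788, -0.0096, 0.0811]
orientation: [0.215, 0.673, -0.215, 0.674]
ft_force: [0.0, -1.0, 3.1]
finger_gap: 0.0493
```

Run:
```python
from h import *
st()
```

```text
t 11.6 tcp [ 0.5788 -0.0096  0.0811] j [-0.1657  0.4094  1.6688 -0.0008  1.0621 -1.1175] gap 0.0493 F [ 0.0447 -0.9925  3.1288] M [-0.1478 -0.0671 -0.0619]
xax [ 0.0013 -0.0009 -1.    ] yax [0.5799 0.8147 0.    ] yaw(y)deg 54.553230937702715
```

>>> {"fn": "apply_moves", "kwargs": {
  "rows": [
    {"jaw": -1, "x": 0.8, "y": 0, "z": 0, "rx": 8, "ry": 0, "rz": 0},
    {"jaw": -1, "x": 0.8, "y": 0, "z": 0, "rx": 8, "ry": 0, "rz": 0},
    {"jaw": -1, "x": 0.8, "y": 0, "z": 0, "rx": 8, "ry": 0, "rz": 0},
    {"jaw": -1, "x": 0, "y": 0, "z": 0, "rx": 0, "ry": 0, "rz": 0}
  ]
}}

```text
time_s: 12.0
tool_pos: [0.5787, -0.01, 0.0787]
orientation: [0.35, 0.614, -0.35, 0.615]
ft_force: [-0.0, -2.0, 2.4]
finger_gap: 0.0494
```

Run:
```python
from h import *
st()
```

```text
t 12.0 tcp [ 0.5787 -0.01    0.0787] j [-0.1661  0.4129  1.6697 -0.0014  1.0578 -0.7003] gap 0.0494 F [-0.0382 -1.9586  2.3727] M [-0.4482 -0.009  -0.1159]
xax [ 0.0009 -0.0014 -1.    ] yax [0.8603 0.5097 0.0001] yaw(y)deg 30.646923759431058
```

>>> {"fn": "apply_moves", "kwargs": {
  "rows": [
    {"jaw": -1, "x": 0.5, "y": 0, "z": 0, "rx": 5, "ry": 0, "rz": 0},
    {"jaw": -1, "x": 0.5, "y": 0, "z": 0, "rx": 5, "ry": 0, "rz": 0},
    {"jaw": -1, "x": 0, "y": 0, "z": 0, "rx": 0, "ry": 0, "rz": 0}
  ]
}}

```text
time_s: 12.3
tool_pos: [0.5785, -0.0101, 0.0777]
orientation: [0.402, 0.581, -0.402, 0.582]
ft_force: [0.1, -3.5, 2.9]
finger_gap: 0.0494
```

Run:
```python
from h import *
st()
```

```text
t 12.3 tcp [ 0.5785 -0.0101  0.0777] j [-0.1663  0.4144  1.6703 -0.0015  1.0562 -0.5267] gap 0.0494 F [ 0.1282 -3.4549  2.8675] M [-0.61    0.0412 -0.0672]
xax [ 0.0005 -0.0014 -1.    ] yax [ 0.9355  0.3534 -0.    ] yaw(y)deg 20.69616965927135
```

>>> {"fn": "apply_moves", "kwargs": {
  "rows": [
    {"jaw": -1, "x": 0.4, "y": 0, "z": 0.5, "rx": 4, "ry": 0, "rz": 0},
    {"jaw": -1, "x": 0.4, "y": 0, "z": 0.3, "rx": 4, "ry": 0, "rz": 0},
    {"jaw": -1, "x": 0.4, "y": 0, "z": 0, "rx": 4, "ry": 0, "rz": 0},
    {"jaw": -1, "x": 0, "y": 0, "z": 0, "rx": 0, "ry": 0, "rz": 0}
  ]
}}

```text
time_s: 12.7
tool_pos: [0.5786, -0.0106, 0.0769]
orientation: [0.46, 0.536, -0.461, 0.537]
ft_force: [-1.0, -3.4, 6.2]
finger_gap: 0.0494
```

Run:
```python
from h import *
st()
```

```text
t 12.7 tcp [ 0.5786 -0.0106  0.0769] j [-0.1673  0.416   1.6699 -0.001   1.0555 -0.3185] gap 0.0494 F [-1.0393 -3.3992  6.1637] M [-0.3712  0.2786  0.0326]
xax [-0.     -0.0009 -1.    ] yax [ 0.9885  0.1511 -0.0002] yaw(y)deg 8.690093416409143
```

>>> {"fn": "apply_moves", "kwargs": {
  "rows": [
    {"jaw": -1, "x": 0.2, "y": 0, "z": 0, "rx": 4, "ry": 0, "rz": 0},
    {"jaw": -1, "x": 0.2, "y": 0, "z": 0, "rx": 4, "ry": 0, "rz": 0},
    {"jaw": -1, "x": 0, "y": 0, "z": 0, "rx": 0, "ry": 0, "rz": 0}
  ]
}}

```text
time_s: 13.0
tool_pos: [0.5784, -0.0107, 0.0766]
orientation: [0.496, 0.503, -0.497, 0.503]
ft_force: [-3.7, -3.2, 6.5]
finger_gap: 0.0493
```

Run:
```python
from h import *
for i in range(3): st(); capture("wrist")
```

```text
t 13.0 tcp [ 0.5784 -0.0107  0.0766] j [-0.1674  0.4163  1.6702 -0.0015  1.0555 -0.1789] gap 0.0493 F [-3.7271 -3.2053  6.5358] M [-0.5004  0.3965 -0.0148]
xax [-0.0007 -0.0012 -1.    ] yax [ 0.9999  0.0122 -0.0007] yaw(y)deg 0.6994688972943446
t 13.05 tcp [ 0.5784 -0.0107  0.0766] j [-0.1675  0.4163  1.6703 -0.0014  1.0555 -0.1798] gap 0.0491 F [-2.6071 -3.3503  7.3002] M [-0.5077  0.3883 -0.0091]
xax [-0.0007 -0.0011 -1.    ] yax [ 0.9999  0.013  -0.0007] yaw(y)deg 0.7434142603284032
t 13.1 tcp [ 0.5783 -0.0107  0.0765] j [-0.1675  0.4163  1.6703 -0.0014  1.0555 -0.1799] gap 0.0494 F [-2.3602 -3.2962  6.7015] M [-0.5079  0.4377 -0.0249]
xax [-0.0007 -0.0011 -1.    ] yax [ 0.9999  0.0131 -0.0008] yaw(y)deg 0.7509113224944731
```

>>> {"fn": "apply_moves", "kwargs": {
  "rows": [
    {"jaw": -1, "x": 0, "y": 0, "z": 0, "rx": 4, "ry": 0, "rz": 0},
    {"jaw": -1, "x": 0, "y": 0, "z": 0, "rx": 4, "ry": 0, "rz": 0},
    {"jaw": -1, "x": 0, "y": 0, "z": 0, "rx": 0, "ry": 0, "rz": 0}
  ]
}}

```text
time_s: 13.45
tool_pos: [0.5779, -0.0109, 0.0764]
orientation: [-0.53, -0.467, 0.532, -0.467]
ft_force: [-4.0, -5.2, 7.5]
finger_gap: 0.0493
```

Run:
```python
from h import *
for i in range(2): st(); im=capture("wrist")
cv2.imwrite("pics/w8.png",im[:,:,::-1])
cv2.imwrite("pics/s8.png",cv2.resize(capture("scene")[160:240,170:290,::-1],None,fx=6,fy=6,interpolation=cv2.INTER_CUBIC))
```

```text
t 13.45 tcp [ 0.5779 -0.0109  0.0764] j [-0.1675  0.4162  1.6707 -0.0023  1.0561 -0.0395] gap 0.0493 F [-4.0033 -5.1914  7.5122] M [-0.6404  0.5109  0.0248]
xax [-0.0018 -0.0018 -1.    ] yax [ 0.992  -0.1265 -0.0015] yaw(y)deg -7.266550978051365
t 13.5 tcp [ 0.5779 -0.0109  0.0765] j [-0.1676  0.4162  1.6708 -0.0022  1.0561 -0.0403] gap 0.0492 F [-3.9816 -3.4668  7.7527] M [-0.6971  0.5232  0.0169]
xax [-0.0017 -0.0016 -1.    ] yax [ 0.9921 -0.1258 -0.0015] yaw(y)deg -7.228759757204565
```

View pics/s8.png

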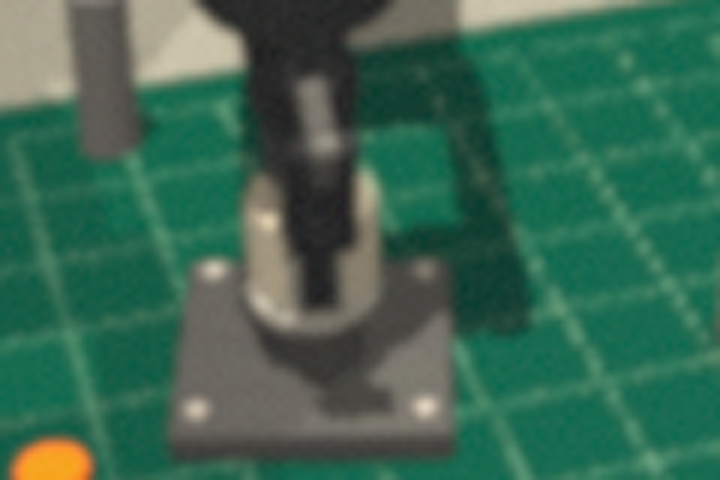

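View pics/w8.png

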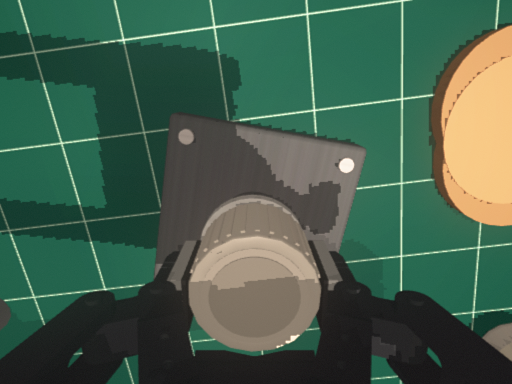

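>>> {"fn": "apply_moves", "kwargs": {
  "rows": [
    {"jaw": -1, "x": 0, "y": -0.6, "z": 0.8, "rx": 0, "ry": 0, "rz": 0},
    {"jaw": -1, "x": 0, "y": 0, "z": 0, "rx": 0, "ry": 0, "rz": 0},
    {"jaw": -1, "x": 0, "y": 0, "z": 0, "rx": 0, "ry": 0, "rz": 0}
  ]
}}

```text
time_s: 13.9
tool_pos: [0.5778, -0.011, 0.0766]
orientation: [-0.53, -0.467, 0.531, -0.468]
ft_force: [-1.7, -1.8, 7.9]
finger_gap: 0.0493
```

Run:
```python
from h import *
for i in range(2): st(); cal=get_calibration("wrist"); im=capture("wrist")
c=readout.state()["tool_pos"]; 
overlay(im,cal,[(circ(c,.0255,c[2]-.0246+.038),(0,0,255)),(circ(c,.0255,c[2]-.0246),(255,0,0)),(circ((.5782,-.0093),.026,.048),(0,255,0))],(150,350,200,350),"o12",4)
```

```text
t 13.9 tcp [ 0.5778 -0.011   0.0766] j [-0.1685  0.415   1.6721 -0.0005  1.0545 -0.0419] gap 0.0493 F [-1.7367 -1.7901  7.8826] M [-0.3126  0.349   0.0214]
xax [-0.0001 -0.0004 -1.    ] yax [ 0.992  -0.1259 -0.    ] yaw(y)deg -7.235581322891604
t 13.95 tcp [ 0.5778 -0.011   0.0766] j [-0.1685  0.415   1.6721 -0.0005  1.0546 -0.0419] gap 0.0492 F [-2.8457 -1.6111  6.9404] M [-0.319   0.2936  0.0515]
xax [-0.0001 -0.0004 -1.    ] yax [ 0.992  -0.1259 -0.0001] yaw(y)deg -7.235326957951364
```

View pics/o12.png

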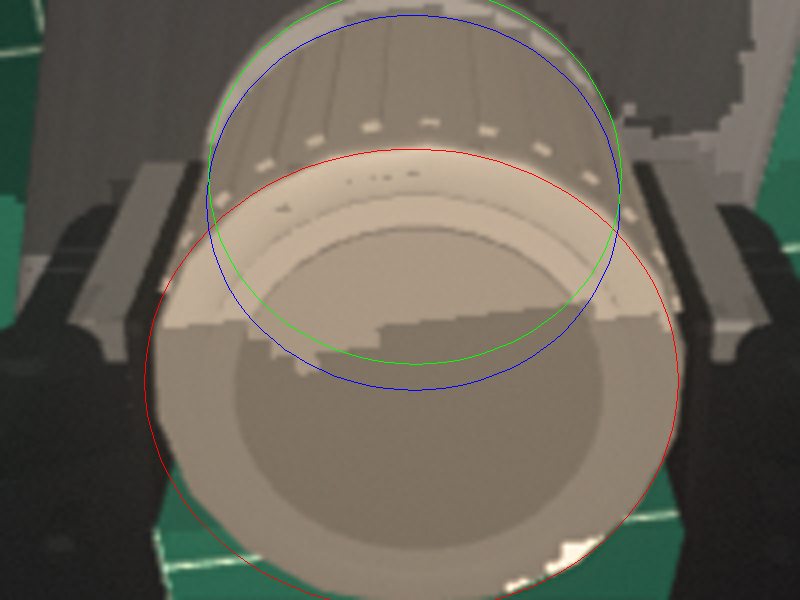

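>>> {"fn": "apply_moves", "kwargs": {
  "rows": [
    {"jaw": -1, "x": -0.3, "y": 0, "z": 0, "rx": 4, "ry": 0, "rz": 0},
    {"jaw": -1, "x": 0, "y": 0, "z": 0, "rx": 4, "ry": 0, "rz": 0},
    {"jaw": -1, "x": 0, "y": 0, "z": 0, "rx": 0, "ry": 0, "rz": 0}
  ]
}}

```text
time_s: 14.3
tool_pos: [0.5776, -0.0105, 0.0767]
orientation: [-0.562, -0.43, 0.562, -0.429]
ft_force: [-2.8, -0.1, 7.0]
finger_gap: 0.0488
```

Run:
```python
from h import *
for i in range(2): st(); cal=get_calibration("wrist"); im=capture("wrist")
overlay(im,cal,[],(150,350,200,350),"o13",4)
```

```text
t 14.3 tcp [ 0.5776 -0.0105  0.0767] j [-0.1678  0.4148  1.6723 -0.0002  1.0553  0.0979] gap 0.0488 F [-2.8442 -0.1035  6.9664] M [-0.1505  0.2406  0.1702]
xax [-0.0007 -0.     -1.    ] yax [ 0.9649 -0.2625 -0.0007] yaw(y)deg -15.22111354462378
t 14.35 tcp [ 0.5775 -0.0105  0.0767] j [-0.1679  0.4148  1.6723 -0.0001  1.0553  0.0972] gap 0.049 F [-1.5369 -0.6231  6.7514] M [-0.0788  0.264   0.2759]
xax [-0.0008  0.0001 -1.    ] yax [ 0.9651 -0.2619 -0.0008] yaw(y)deg -15.185239865073381
```

View pics/o13.png

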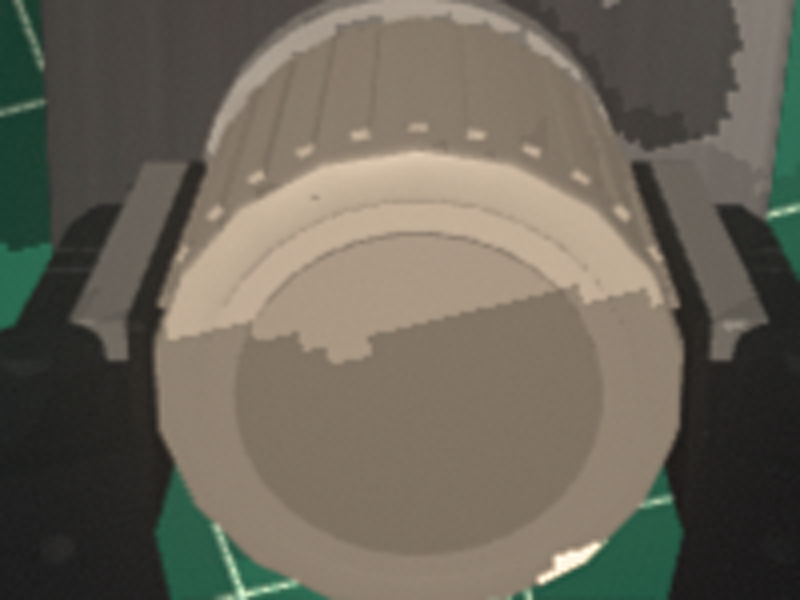

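This cap stops hard. The rim is about 4.1 mm above the seat, the axial force rises and the torque climbs to about 0.2 Nm. It has turned 126°, where full home would have needed about 134° and 13.4 mm of travel. It is the faulty one, so I'll unscrew it.

>>> {"fn": "apply_moves", "kwargs": {
  "rows": [
    {"jaw": -1, "x": -0.5, "y": 0, "z": 0, "rx": -8, "ry": 0, "rz": 0},
    {"jaw": -1, "x": -0.8, "y": 0, "z": 0, "rx": -8, "ry": 0, "rz": 0},
    {"jaw": -1, "x": -0.8, "y": 0, "z": 0, "rx": -8, "ry": 0, "rz": 0},
    {"jaw": -1, "x": -0.8, "y": 0, "z": 0, "rx": -8, "ry": 0, "rz": 0},
    {"jaw": -1, "x": 0, "y": 0, "z": 0, "rx": 0, "ry": 0, "rz": 0}
  ]
}}

```text
time_s: 14.9
tool_pos: [0.5773, -0.0102, 0.0785]
orientation: [0.422, 0.568, -0.422, 0.567]
ft_force: [0.6, -1.3, -0.4]
finger_gap: 0.0489
```

>>> {"fn": "apply_moves", "kwargs": {
  "rows": [
    {"jaw": -1, "x": -0.9, "y": 0, "z": 0, "rx": -8, "ry": 0, "rz": 0},
    {"jaw": -1, "x": -0.9, "y": 0, "z": 0, "rx": -8, "ry": 0, "rz": 0},
    {"jaw": -1, "x": -0.8, "y": 0, "z": 0, "rx": -8, "ry": 0, "rz": 0},
    {"jaw": -1, "x": -0.8, "y": 0, "z": 0, "rx": -8, "ry": 0, "rz": 0},
    {"jaw": -1, "x": 0, "y": 0, "z": 0, "rx": 0, "ry": 0, "rz": 0}
  ]
}}

```text
time_s: 15.4
tool_pos: [0.5773, -0.0104, 0.0819]
orientation: [0.251, 0.661, -0.251, 0.661]
ft_force: [0.3, 0.7, -0.1]
finger_gap: 0.049
```

Run:
```python
from h import *
st()
```

```text
t 15.4 tcp [ 0.5773 -0.0104  0.0819] j [-0.1681  0.4069  1.6704  0.0006  1.0656 -1.0129] gap 0.049 F [ 0.3427  0.736  -0.1456] M [ 0.0605  0.0139 -0.0107]
xax [-0.0012  0.0007 -1.    ] yax [ 0.664   0.7477 -0.0003] yaw(y)deg 48.3909428922762
```

>>> {"fn": "apply_moves", "kwargs": {
  "rows": [
    {"jaw": -1, "x": -0.8, "y": 0, "z": 0, "rx": -8, "ry": 0, "rz": 0},
    {"jaw": -1, "x": -0.8, "y": 0, "z": 0, "rx": -8, "ry": 0, "rz": 0},
    {"jaw": -1, "x": -0.8, "y": 0, "z": 0, "rx": -8, "ry": 0, "rz": 0},
    {"jaw": -1, "x": -0.8, "y": 0, "z": 0, "rx": -8, "ry": 0, "rz": 0},
    {"jaw": -1, "x": 0, "y": 0, "z": 0, "rx": 0, "ry": 0, "rz": 0}
  ]
}}

```text
time_s: 15.9
tool_pos: [0.5778, -0.0103, 0.0853]
orientation: [0.061, 0.705, -0.06, 0.704]
ft_force: [1.0, 0.1, -1.4]
finger_gap: 0.0492
```

>>> {"fn": "apply_moves", "kwargs": {
  "rows": [
    {"jaw": -1, "x": -0.8, "y": 0, "z": 0, "rx": -8, "ry": 0, "rz": 0},
    {"jaw": -1, "x": -0.8, "y": 0, "z": 0, "rx": -8, "ry": 0, "rz": 0},
    {"jaw": -1, "x": -0.8, "y": 0, "z": 0, "rx": -8, "ry": 0, "rz": 0},
    {"jaw": -1, "x": -0.8, "y": 0, "z": 0, "rx": -8, "ry": 0, "rz": 0},
    {"jaw": -1, "x": 0, "y": 0, "z": 0, "rx": 0, "ry": 0, "rz": 0}
  ]
}}

```text
time_s: 16.4
tool_pos: [0.5778, -0.0101, 0.0886]
orientation: [-0.135, 0.694, 0.136, 0.694]
ft_force: [1.3, 2.5, -0.2]
finger_gap: 0.049
```

>>> {"fn": "apply_moves", "kwargs": {
  "rows": [
    {"jaw": -1, "x": -1, "y": 0, "z": 0, "rx": 0, "ry": 0, "rz": 0},
    {"jaw": -1, "x": -1, "y": 0, "z": 0, "rx": 0, "ry": 0, "rz": 0},
    {"jaw": -1, "x": 0, "y": 0, "z": 0, "rx": 0, "ry": 0, "rz": 0}
  ]
}}

```text
time_s: 16.7
tool_pos: [0.5775, -0.0105, 0.0906]
orientation: [-0.136, 0.694, 0.137, 0.693]
ft_force: [0.5, 1.6, -1.0]
finger_gap: 0.0491
```

>>> {"fn": "apply_moves", "kwargs": {
  "rows": [
    {"jaw": -1, "x": -1, "y": 0, "z": 0, "rx": 0, "ry": 0, "rz": 0},
    {"jaw": -1, "x": -1, "y": 0, "z": 0, "rx": 0, "ry": 0, "rz": 0},
    {"jaw": -1, "x": 0, "y": 0, "z": 0, "rx": 0, "ry": 0, "rz": 0}
  ]
}}

```text
time_s: 17.0
tool_pos: [0.5778, -0.0112, 0.093]
orientation: [-0.137, 0.694, 0.137, 0.694]
ft_force: [-0.7, -0.3, -1.0]
finger_gap: 0.0489
```

>>> {"fn": "apply_moves", "kwargs": {
  "rows": [
    {"jaw": -1, "x": -5, "y": 0, "z": 0, "rx": 0, "ry": 0, "rz": 0},
    {"jaw": -1, "x": -30, "y": 0, "z": 0, "rx": 0, "ry": 0, "rz": 0},
    {"jaw": -1, "x": -40, "y": 0, "z": 0, "rx": 0, "ry": 0, "rz": 0},
    {"jaw": -1, "x": -20, "y": 0, "z": 0, "rx": 0, "ry": 0, "rz": 0},
    {"jaw": -1, "x": 0, "y": 0, "z": 0, "rx": 0, "ry": 0, "rz": 0}
  ]
}}

```text
time_s: 17.5
tool_pos: [0.5808, -0.0114, 0.1926]
orientation: [-0.138, 0.691, 0.136, 0.697]
ft_force: [0.7, -0.6, -0.8]
finger_gap: 0.0492
```

Run:
```python
from h import *
go([.505,-.272,.185])
im,cal=wristlook([("reject_tray",.004)],"w9")
print([ (d["confidence"],d["location"]) for d in look_for("wrist","reject_tray")])
```

```text
t 17.5 tcp [ 0.5808 -0.0114  0.1926] j [-0.1684  0.2687  1.5959 -0.0003  1.2676 -2.1295] gap 0.0492 F [ 0.6591 -0.6096 -0.7967] M [-0.0034  0.0047 -0.0225]
xax [ 0.0092 -0.0019 -1.    ] yax [-0.3805  0.9248 -0.0052] yaw(y)deg 112.36631867215895
delta tool mm [   7.4154 -212.1135 -169.3358]
t 17.5 tcp [ 0.5808 -0.0114  0.1926] j [-0.1684  0.2687  1.5959 -0.0003  1.2676 -2.1295] gap 0.0492 F [ 0.6591 -0.6096 -0.7967] M [-0.0034  0.0047 -0.0225]
xax [ 0.0092 -0.0019 -1.    ] yax [-0.3805  0.9248 -0.0052] yaw(y)deg 112.36631867215895
reject_tray 0.85 n 9565 cen 54.68708834291689 44.118139048614744 circ 53.5 46.0 70.55681610107422 bbox 0 108 0 93 [ 0.5415 -0.217   0.004 ]
[(0.9, [0.536, -0.2165, 0.0077])]
```

View pics/w9.png

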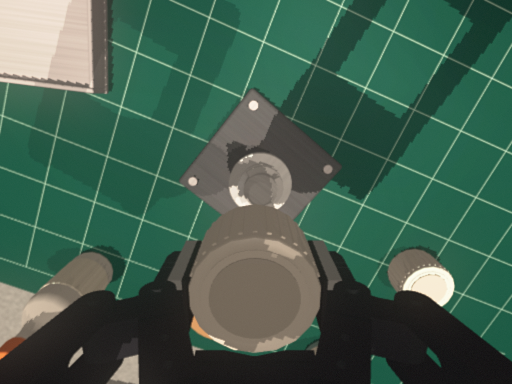

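>>> {"fn": "apply_moves", "kwargs": {
  "rows": [
    {"jaw": -1, "x": 0, "y": -35.3, "z": -28.2, "rx": 0, "ry": 0, "rz": 0},
    {"jaw": -1, "x": 0, "y": -35.3, "z": -28.2, "rx": 0, "ry": 0, "rz": 0},
    {"jaw": -1, "x": 0, "y": -35.3, "z": -28.2, "rx": 0, "ry": 0, "rz": 0},
    {"jaw": -1, "x": 0, "y": -35.3, "z": -28.2, "rx": 0, "ry": 0, "rz": 0},
    {"jaw": -1, "x": 0, "y": -35.3, "z": -28.2, "rx": 0, "ry": 0, "rz": 0},
    {"jaw": -1, "x": 0, "y": -35.3, "z": -28.2, "rx": 0, "ry": 0, "rz": 0},
    {"jaw": -1, "x": 30, "y": 0, "z": 0, "rx": 0, "ry": 0, "rz": 0},
    {"jaw": -1, "x": 40, "y": 0, "z": 0, "rx": 0, "ry": 0, "rz": 0},
    {"jaw": -1, "x": 40, "y": 0, "z": 0, "rx": 0, "ry": 0, "rz": 0},
    {"jaw": -1, "x": 0, "y": 0, "z": 0, "rx": 0, "ry": 0, "rz": 0}
  ]
}}

```text
time_s: 18.65
tool_pos: [0.4955, -0.2666, 0.0691]
orientation: [-0.132, 0.698, 0.142, 0.689]
ft_force: [-1.3, 0.5, -1.1]
finger_gap: 0.0494
```

>>> {"fn": "apply_moves", "kwargs": {
  "rows": [
    {"jaw": -1, "x": 0, "y": 0, "z": 0, "rx": 0, "ry": 0, "rz": 0},
    {"jaw": -1, "x": 0, "y": 0, "z": 0, "rx": 0, "ry": 0, "rz": 0},
    {"jaw": -1, "x": 0, "y": 0, "z": 0, "rx": 0, "ry": 0, "rz": 0}
  ]
}}

```text
time_s: 18.95
tool_pos: [0.5038, -0.2721, 0.0804]
orientation: [-0.139, 0.692, 0.136, 0.695]
ft_force: [0.2, -0.3, -0.8]
finger_gap: 0.0488
```

Run:
```python
from h import *
go([.505,-.272,.0306])
im=capture("top")
cv2.imwrite("pics/top2.png",cv2.resize(im[160:290,330:460,::-1],None,fx=4.5,fy=4.5,interpolation=cv2.INTER_CUBIC))
im,cal=wristlook([],"w10")
```

```text
t 18.95 tcp [ 0.5038 -0.2721  0.0804] j [-0.6463  0.3973  1.6883 -0.      1.0511 -2.608 ] gap 0.0488 F [ 0.2265 -0.3309 -0.7507] M [ 0.0313 -0.0286  0.038 ]
xax [ 0.0039 -0.003  -1.    ] yax [-0.381   0.9245 -0.0043] yaw(y)deg 112.39840339825581
delta tool mm [49.802  -0.168   1.0378]
t 19.0 tcp [ 0.5036 -0.272   0.0803] j [-0.6463  0.3973  1.6886 -0.      1.051  -2.6081] gap 0.0492 F [-0.1423 -0.495  -0.3026] M [ 0.0515  0.0245 -0.0158]
xax [ 0.0037 -0.0028 -1.    ] yax [-0.3811  0.9245 -0.004 ] yaw(y)deg 112.39950013857019
```

View pics/w10.png

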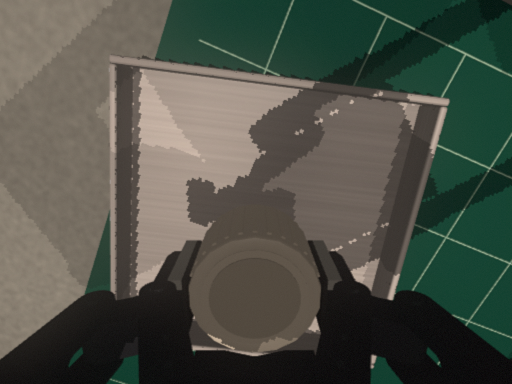

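>>> {"fn": "apply_moves", "kwargs": {
  "rows": [
    {"jaw": -1, "x": 25, "y": 0, "z": 0, "rx": 0, "ry": 0, "rz": 0},
    {"jaw": -1, "x": 15, "y": 0, "z": 0, "rx": 0, "ry": 0, "rz": 0},
    {"jaw": -1, "x": 7, "y": 0, "z": 0, "rx": 0, "ry": 0, "rz": 0},
    {"jaw": -1, "x": 2, "y": 0, "z": 0, "rx": 0, "ry": 0, "rz": 0},
    {"jaw": -1, "x": 0, "y": 0, "z": 0, "rx": 0, "ry": 0, "rz": 0},
    {"jaw": -1, "x": 0, "y": 0, "z": 0, "rx": 0, "ry": 0, "rz": 0},
    {"jaw": -1, "x": 0, "y": 0, "z": 0, "rx": 0, "ry": 0, "rz": 0}
  ]
}}

```text
time_s: 19.75
tool_pos: [0.5025, -0.2713, 0.0293]
orientation: [-0.138, 0.693, 0.137, 0.694]
ft_force: [0.1, 0.2, -1.5]
finger_gap: 0.0494
```

>>> {"fn": "apply_moves", "kwargs": {
  "rows": [
    {"jaw": 1, "x": 0, "y": 0, "z": 0, "rx": 0, "ry": 0, "rz": 0},
    {"jaw": 1, "x": 0, "y": 0, "z": 0, "rx": 0, "ry": 0, "rz": 0},
    {"jaw": 1, "x": 0, "y": 0, "z": 0, "rx": 0, "ry": 0, "rz": 0},
    {"jaw": 1, "x": 0, "y": 0, "z": 0, "rx": 0, "ry": 0, "rz": 0},
    {"jaw": 1, "x": 0, "y": 0, "z": 0, "rx": 0, "ry": 0, "rz": 0},
    {"jaw": 1, "x": 0, "y": 0, "z": 0, "rx": 0, "ry": 0, "rz": 0}
  ]
}}

```text
time_s: 20.35
tool_pos: [0.502, -0.271, 0.0288]
orientation: [-0.137, 0.694, 0.137, 0.694]
ft_force: [0.4, 0.4, 0.7]
finger_gap: 0.0852
```

>>> {"fn": "apply_moves", "kwargs": {
  "rows": [
    {"jaw": 1, "x": -40, "y": 0, "z": 0, "rx": 0, "ry": 0, "rz": 0},
    {"jaw": 1, "x": -50, "y": 0, "z": 0, "rx": 0, "ry": 0, "rz": 0},
    {"jaw": 1, "x": -50, "y": 0, "z": 0, "rx": 0, "ry": 0, "rz": 0},
    {"jaw": 1, "x": -40, "y": 0, "z": 0, "rx": 0, "ry": 0, "rz": 0},
    {"jaw": 1, "x": 0, "y": 0, "z": 0, "rx": 0, "ry": 0, "rz": 0}
  ]
}}

```text
time_s: 20.85
tool_pos: [0.506, -0.2739, 0.2171]
orientation: [-0.141, 0.69, 0.133, 0.697]
ft_force: [0.1, -0.5, 0.6]
finger_gap: 0.0855
```

Run:
```python
from h import *
im,cal=wristlook([("cap_a",.042)],"w11")
go([.614,.181,.2085])
```

```text
t 20.85 tcp [ 0.506  -0.2739  0.2171] j [-0.6465  0.2293  1.5914  0.      1.3052 -2.6081] gap 0.0855 F [ 0.1136 -0.5135  0.5934] M [ 0.0138 -0.0469 -0.0241]
xax [ 0.0125 -0.0095 -0.9999] yax [-0.3808  0.9246 -0.0135] yaw(y)deg 112.38622781342204
cap_a 0.83 n 2446 cen 260.90596892886344 170.1373671300082 circ 260.5923767089844 169.73020935058594 28.84701919555664 bbox 235 288 141 198 [ 0.4996 -0.2725  0.042 ]
t 20.95 tcp [ 0.5027 -0.2715  0.2104] j [-0.6466  0.2348  1.5992  0.      1.3043 -2.6081] gap 0.0853 F [-0.1042  0.4041 -0.3112] M [ 0.0455 -0.0001 -0.0518]
xax [ 0.0027 -0.002  -1.    ] yax [-0.3808  0.9247 -0.0029] yaw(y)deg 112.38180484315066
delta tool mm [  1.2766 375.985  275.2273]
```

View pics/w11.png

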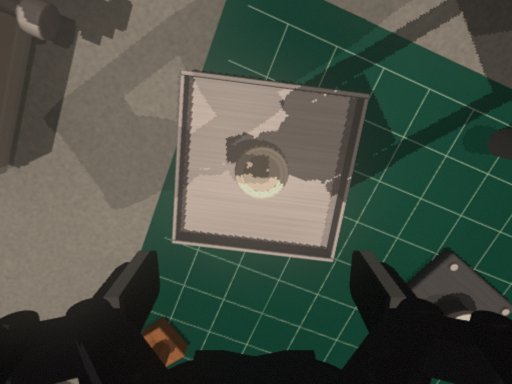

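The faulty cap stands inside the tray at (261,170), well clear of the walls. Now the second cap.

>>> {"fn": "apply_moves", "kwargs": {
  "rows": [
    {"jaw": 1, "x": 0, "y": 37.6, "z": 27.5, "rx": 0, "ry": 0, "rz": 0},
    {"jaw": 1, "x": 0, "y": 37.6, "z": 27.5, "rx": 0, "ry": 0, "rz": 0},
    {"jaw": 1, "x": 0, "y": 37.6, "z": 27.5, "rx": 0, "ry": 0, "rz": 0},
    {"jaw": 1, "x": 0, "y": 37.6, "z": 27.5, "rx": 0, "ry": 0, "rz": 0},
    {"jaw": 1, "x": 0, "y": 37.6, "z": 27.5, "rx": 0, "ry": 0, "rz": 0},
    {"jaw": 1, "x": 0, "y": 37.6, "z": 27.5, "rx": 0, "ry": 0, "rz": 0},
    {"jaw": 1, "x": 0, "y": 37.6, "z": 27.5, "rx": 0, "ry": 0, "rz": 0},
    {"jaw": 1, "x": 0, "y": 37.6, "z": 27.5, "rx": 0, "ry": 0, "rz": 0},
    {"jaw": 1, "x": 0, "y": 37.6, "z": 27.5, "rx": 0, "ry": 0, "rz": 0},
    {"jaw": 1, "x": 0, "y": 37.6, "z": 27.5, "rx": 0, "ry": 0, "rz": 0}
  ]
}}

```text
time_s: 21.95
tool_pos: [0.6117, 0.1831, 0.2056]
orientation: [-0.137, 0.696, 0.137, 0.692]
ft_force: [0.7, -0.9, 0.2]
finger_gap: 0.085
```

>>> {"fn": "apply_moves", "kwargs": {
  "rows": [
    {"jaw": 1, "x": 40, "y": 0, "z": 0, "rx": 0, "ry": 0, "rz": 0},
    {"jaw": 1, "x": 40, "y": 0, "z": 0, "rx": 0, "ry": 0, "rz": 0},
    {"jaw": 1, "x": 18, "y": 0, "z": 0, "rx": 0, "ry": 0, "rz": 0},
    {"jaw": 1, "x": 0, "y": 0, "z": 0, "rx": 0, "ry": 0, "rz": 0},
    {"jaw": 1, "x": 0, "y": 0, "z": 0, "rx": 0, "ry": 0, "rz": 0},
    {"jaw": 1, "x": 0, "y": 0, "z": 0, "rx": 0, "ry": 0, "rz": 0},
    {"jaw": 1, "x": 0, "y": 0, "z": 0, "rx": 0, "ry": 0, "rz": 0},
    {"jaw": 1, "x": 0, "y": 0, "z": 0, "rx": 0, "ry": 0, "rz": 0}
  ]
}}

```text
time_s: 22.75
tool_pos: [0.6142, 0.1814, 0.1125]
orientation: [-0.137, 0.693, 0.137, 0.695]
ft_force: [-0.1, 0.2, -0.3]
finger_gap: 0.0854
```

Run:
```python
from h import *
im,cal=wristlook([("cap_a",.038)],"w12")
c=(.614,.181)
overlay(im,cal,[(circ(c,.0255,.038),(0,0,255)),(circ(c,.0255,0),(255,0,0))],(180,330,150,270),"o14",5)
```

```text
t 22.75 tcp [0.6142 0.1814 0.1125] j [ 0.1522  0.4784  1.4898  0.      1.1705 -1.809 ] gap 0.0854 F [-0.052   0.2311 -0.3165] M [-0.0395  0.0002 -0.0094]
xax [ 0.0029  0.0005 -1.    ] yax [-0.3805  0.9248 -0.0007] yaw(y)deg 112.36606087001219
cap_a 0.76 n 5215 cen 254.47919463087248 212.23029721955896 circ 254.8247833251953 211.525634765625 42.56488037109375 bbox 216 293 169 253 [0.6128 0.1809 0.038 ]
```

View pics/o14.png

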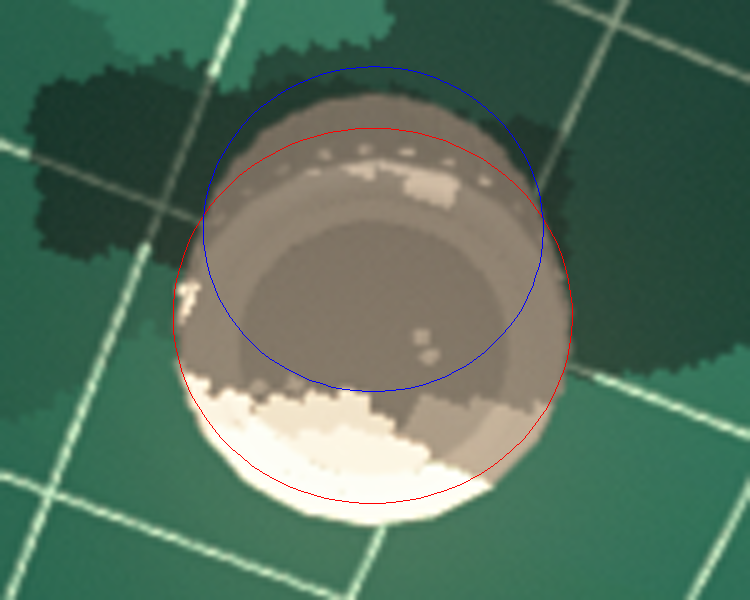

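>>> {"fn": "apply_moves", "kwargs": {
  "rows": [
    {"jaw": 1, "x": 40, "y": 0, "z": 2, "rx": 0, "ry": 0, "rz": 0},
    {"jaw": 1, "x": 30, "y": 0, "z": 0, "rx": 0, "ry": 0, "rz": 0},
    {"jaw": 1, "x": 14, "y": 0, "z": 0, "rx": 0, "ry": 0, "rz": 0},
    {"jaw": 1, "x": 0, "y": 0, "z": 0, "rx": 0, "ry": 0, "rz": 0},
    {"jaw": 1, "x": 0, "y": 0, "z": 0, "rx": 0, "ry": 0, "rz": 0},
    {"jaw": 1, "x": 0, "y": 0, "z": 0, "rx": 0, "ry": 0, "rz": 0},
    {"jaw": 1, "x": 0, "y": 0, "z": 0, "rx": 0, "ry": 0, "rz": 0},
    {"jaw": 1, "x": 0, "y": 0, "z": 0, "rx": 0, "ry": 0, "rz": 0},
    {"jaw": 1, "x": 0, "y": 0, "z": 0, "rx": 0, "ry": 0, "rz": 0}
  ]
}}

```text
time_s: 23.75
tool_pos: [0.6155, 0.1822, 0.0276]
orientation: [-0.137, 0.693, 0.137, 0.694]
ft_force: [-0.9, 0.6, -0.3]
finger_gap: 0.0855
```

Run:
```python
from h import *
im,cal=wristlook([],"w13"); s=readout.state()
c=(.616,.1818)
overlay(im,cal,[(circ(c,.0255,.038),(0,0,255)),(circ(c,.0255,0),(255,0,0)),(circ(s["tool_pos"],.0255,.038),(0,255,255))],(150,350,210,360),"o15",4)
```

```text
t 23.75 tcp [0.6155 0.1822 0.0276] j [ 0.1532  0.5964  1.5144  0.      1.0295 -1.8083] gap 0.0855 F [-0.8831  0.558  -0.2878] M [-0.0023  0.0029 -0.0103]
xax [ 0.0013  0.0002 -1.    ] yax [-0.3808  0.9247 -0.0003] yaw(y)deg 112.38134826643079
```

View pics/o15.png

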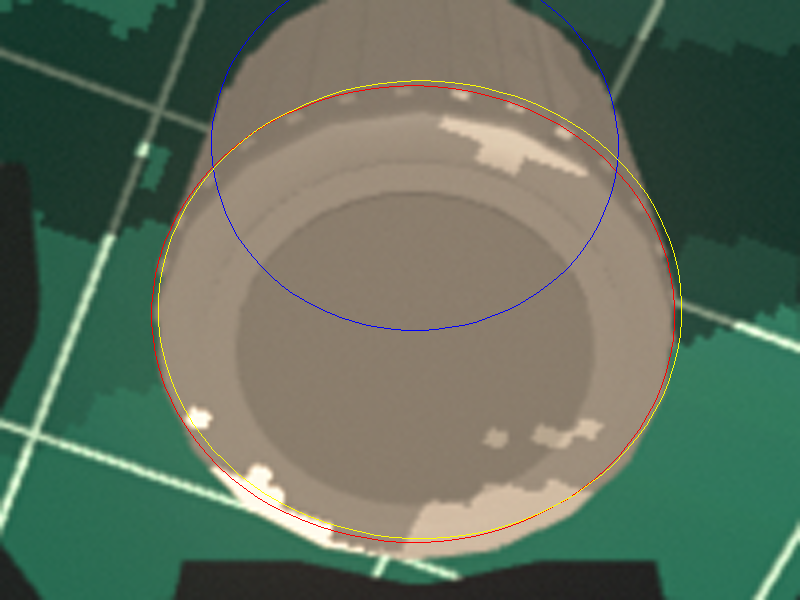

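>>> {"fn": "apply_moves", "kwargs": {
  "rows": [
    {"jaw": 1, "x": 2.4, "y": -0.3, "z": 1.7, "rx": 0, "ry": 0, "rz": 0},
    {"jaw": 1, "x": 0, "y": 0, "z": 0, "rx": 0, "ry": 0, "rz": 0},
    {"jaw": 1, "x": 0, "y": 0, "z": 0, "rx": 0, "ry": 0, "rz": 0},
    {"jaw": 1, "x": 0, "y": 0, "z": 0, "rx": 0, "ry": 0, "rz": 0}
  ]
}}

```text
time_s: 24.2
tool_pos: [0.6166, 0.1825, 0.0242]
orientation: [-0.137, 0.694, 0.137, 0.694]
ft_force: [-0.4, 0.2, -0.4]
finger_gap: 0.0856
```

Run:
```python
from h import *
im,cal=wristlook([],"w14"); s=readout.state();c=s["tool_pos"]
overlay(im,cal,[(circ(c,.0255,.038),(0,0,255)),(circ(c,.0255,0),(255,0,0))],(150,350,210,360),"o16",4)
```

```text
t 24.2 tcp [0.6166 0.1825 0.0242] j [ 0.1533  0.6041  1.5104 -0.      1.0274 -1.8081] gap 0.0856 F [-0.3667  0.2467 -0.3753] M [ 0.044  -0.016   0.0135]
xax [-0.0003 -0.0001 -1.    ] yax [-0.3807  0.9247  0.    ] yaw(y)deg 112.3796727915949
```

View pics/o16.png

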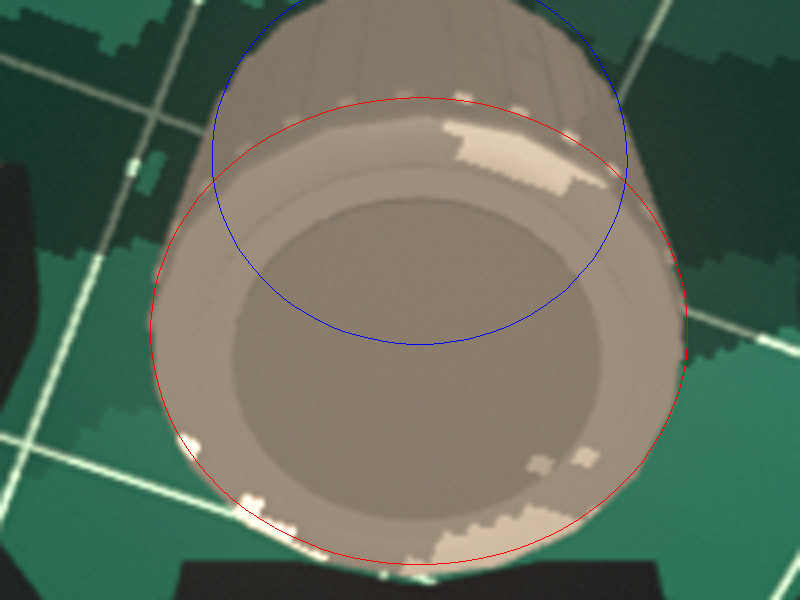

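>>> {"fn": "apply_moves", "kwargs": {
  "rows": [
    {"jaw": 1, "x": 0, "y": -0.2, "z": 0.8, "rx": 0, "ry": 0, "rz": 0},
    {"jaw": -1, "x": 0, "y": 0, "z": 0, "rx": 0, "ry": 0, "rz": 0},
    {"jaw": -1, "x": 0, "y": 0, "z": 0, "rx": 0, "ry": 0, "rz": 0},
    {"jaw": -1, "x": 0, "y": 0, "z": 0, "rx": 0, "ry": 0, "rz": 0},
    {"jaw": -1, "x": 0, "y": 0, "z": 0, "rx": 0, "ry": 0, "rz": 0},
    {"jaw": -1, "x": 0, "y": 0, "z": 0, "rx": 0, "ry": 0, "rz": 0},
    {"jaw": -1, "x": 0, "y": 0, "z": 0, "rx": 0, "ry": 0, "rz": 0}
  ],
  "grip_force": 40
}}

```text
time_s: 24.95
tool_pos: [0.6178, 0.1827, 0.0247]
orientation: [-0.137, 0.693, 0.137, 0.694]
ft_force: [0.9, -0.6, 2.4]
finger_gap: 0.0494
```

Run:
```python
from h import *
im,cal=wristlook([],"w15"); s=readout.state();c=s["tool_pos"]
overlay(im,cal,[(circ(c,.0255,.038),(0,0,255)),(circ(c,.0255,0),(255,0,0))],(150,350,210,360),"o17",4)
go([.5782,-.0098,.1245])
```

```text
t 24.95 tcp [0.6178 0.1827 0.0247] j [ 0.1533  0.6049  1.5077 -0.      1.0282 -1.8081] gap 0.0494 F [ 0.8569 -0.5856  2.4034] M [ 0.0731 -0.0163 -0.0266]
xax [ 0.0008  0.0001 -1.    ] yax [-0.3807  0.9247 -0.0002] yaw(y)deg 112.37951983800477
t 25.0 tcp [0.6178 0.1827 0.0247] j [ 0.1533  0.6049  1.5077  0.      1.0282 -1.8081] gap 0.0494 F [0.6507 0.3321 2.5865] M [-0.0028 -0.1014  0.078 ]
xax [ 0.0007  0.0001 -1.    ] yax [-0.3808  0.9247 -0.0002] yaw(y)deg 112.38061290505634
delta tool mm [ -99.861  -162.9187 -109.8636]
```

View pics/o17.png

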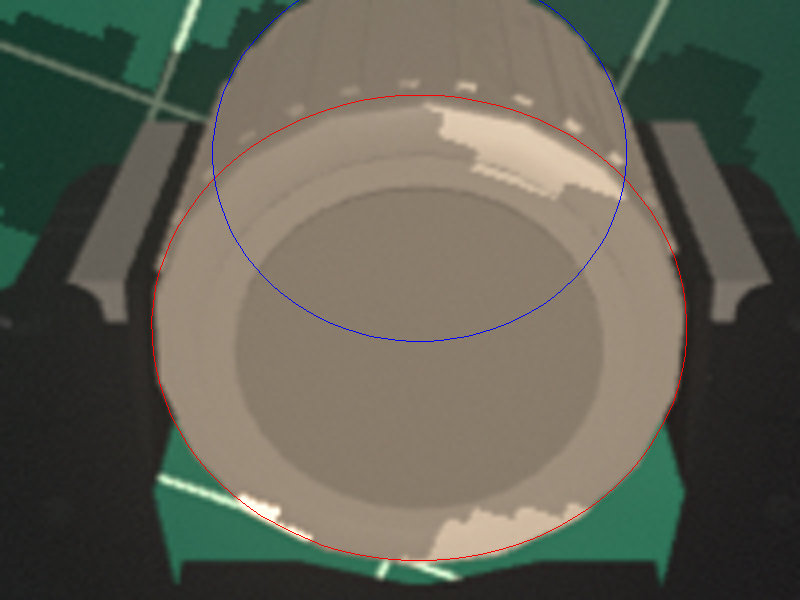

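>>> {"fn": "apply_moves", "kwargs": {
  "rows": [
    {"jaw": -1, "x": -40, "y": 0, "z": 0, "rx": 0, "ry": 0, "rz": 0},
    {"jaw": -1, "x": -45, "y": 0, "z": 0, "rx": 0, "ry": 0, "rz": 0},
    {"jaw": -1, "x": -35, "y": 0, "z": 0, "rx": 0, "ry": 0, "rz": 0},
    {"jaw": -1, "x": 0, "y": -32.6, "z": -22, "rx": 0, "ry": 0, "rz": 0},
    {"jaw": -1, "x": 0, "y": -32.6, "z": -22, "rx": 0, "ry": 0, "rz": 0},
    {"jaw": -1, "x": 0, "y": -32.6, "z": -22, "rx": 0, "ry": 0, "rz": 0},
    {"jaw": -1, "x": 0, "y": -32.6, "z": -22, "rx": 0, "ry": 0, "rz": 0},
    {"jaw": -1, "x": 0, "y": -32.6, "z": -22, "rx": 0, "ry": 0, "rz": 0},
    {"jaw": -1, "x": 0, "y": 0, "z": 0, "rx": 0, "ry": 0, "rz": 0},
    {"jaw": -1, "x": 0, "y": 0, "z": 0, "rx": 0, "ry": 0, "rz": 0}
  ]
}}

```text
time_s: 26.0
tool_pos: [0.5773, -0.0107, 0.1439]
orientation: [-0.136, 0.694, 0.137, 0.694]
ft_force: [0.1, 1.1, -0.3]
finger_gap: 0.0491
```

>>> {"fn": "apply_moves", "kwargs": {
  "rows": [
    {"jaw": -1, "x": 12, "y": 0, "z": 0, "rx": 0, "ry": 0, "rz": 0},
    {"jaw": -1, "x": 12, "y": 0, "z": 0, "rx": 0, "ry": 0, "rz": 0},
    {"jaw": -1, "x": 0, "y": 0, "z": 0, "rx": 0, "ry": 0, "rz": 0},
    {"jaw": -1, "x": 0, "y": 0, "z": 0, "rx": 0, "ry": 0, "rz": 0},
    {"jaw": -1, "x": 0, "y": 0, "z": 0, "rx": 0, "ry": 0, "rz": 0},
    {"jaw": -1, "x": 0, "y": 0, "z": 0, "rx": 0, "ry": 0, "rz": 0},
    {"jaw": -1, "x": 0, "y": 0, "z": 0, "rx": 0, "ry": 0, "rz": 0}
  ]
}}

```text
time_s: 26.7
tool_pos: [0.5783, -0.0099, 0.1209]
orientation: [-0.137, 0.693, 0.137, 0.694]
ft_force: [-0.2, -0.1, -0.8]
finger_gap: 0.0492
```

Run:
```python
from h import *
go([.5780,-.0102,.0955])
```

```text
t 26.7 tcp [ 0.5783 -0.0099  0.1209] j [-0.1668  0.3531  1.6499  0.      1.1375 -2.1284] gap 0.0492 F [-0.1782 -0.1293 -0.8347] M [-0.0223  0.0094  0.0649]
xax [ 0.001  -0.0002 -1.    ] yax [-0.3809  0.9246 -0.0005] yaw(y)deg 112.39055233000953
delta tool mm [25.3881 -0.1439 -0.3725]
```

>>> {"fn": "apply_moves", "kwargs": {
  "rows": [
    {"jaw": -1, "x": 12, "y": 0, "z": 0, "rx": 0, "ry": 0, "rz": 0},
    {"jaw": -1, "x": 8, "y": 0, "z": 0, "rx": 0, "ry": 0, "rz": 0},
    {"jaw": -1, "x": 4, "y": 0, "z": 0, "rx": 0, "ry": 0, "rz": 0},
    {"jaw": -1, "x": 2, "y": 0, "z": 0, "rx": 0, "ry": 0, "rz": 0},
    {"jaw": -1, "x": 2, "y": 0, "z": 0, "rx": 0, "ry": 0, "rz": 0},
    {"jaw": -1, "x": 1, "y": 0, "z": 0, "rx": 0, "ry": 0, "rz": 0},
    {"jaw": -1, "x": 0, "y": 0, "z": 0, "rx": 0, "ry": 0, "rz": 0},
    {"jaw": -1, "x": 0, "y": 0, "z": 0, "rx": 0, "ry": 0, "rz": 0}
  ]
}}

```text
time_s: 27.5
tool_pos: [0.5781, -0.01, 0.0917]
orientation: [-0.137, 0.693, 0.137, 0.694]
ft_force: [0.1, 0.2, -0.6]
finger_gap: 0.0494
```

>>> {"fn": "apply_moves", "kwargs": {
  "rows": [
    {"jaw": -1, "x": 1, "y": 0, "z": 0, "rx": 0, "ry": 0, "rz": 0},
    {"jaw": -1, "x": 1, "y": 0, "z": 0, "rx": 0, "ry": 0, "rz": 0},
    {"jaw": -1, "x": 0, "y": 0, "z": 0, "rx": 0, "ry": 0, "rz": 0}
  ]
}}

```text
time_s: 27.8
tool_pos: [0.5785, -0.0097, 0.0896]
orientation: [-0.137, 0.693, 0.137, 0.694]
ft_force: [1.9, 0.7, -0.2]
finger_gap: 0.0496
```

>>> {"fn": "apply_moves", "kwargs": {
  "rows": [
    {"jaw": -1, "x": 1, "y": 0, "z": 0, "rx": 0, "ry": 0, "rz": 0},
    {"jaw": -1, "x": 0, "y": 0, "z": 0, "rx": 0, "ry": 0, "rz": 0}
  ]
}}

```text
time_s: 28.0
tool_pos: [0.5785, -0.0097, 0.0888]
orientation: [-0.137, 0.693, 0.137, 0.694]
ft_force: [2.7, 2.1, 0.6]
finger_gap: 0.0496
```

>>> {"fn": "apply_moves", "kwargs": {
  "rows": [
    {"jaw": -1, "x": 0.5, "y": 0.3, "z": 0.7, "rx": 0, "ry": 0, "rz": 0},
    {"jaw": -1, "x": 0.5, "y": 0, "z": 0, "rx": 0, "ry": 0, "rz": 0},
    {"jaw": -1, "x": 0, "y": 0, "z": 0, "rx": 0, "ry": 0, "rz": 0}
  ]
}}

```text
time_s: 28.3
tool_pos: [0.5784, -0.0094, 0.0873]
orientation: [-0.137, 0.694, 0.137, 0.694]
ft_force: [1.0, 1.0, -0.7]
finger_gap: 0.0492
```

>>> {"fn": "apply_moves", "kwargs": {
  "rows": [
    {"jaw": -1, "x": 1, "y": 0, "z": 0, "rx": 0, "ry": 0, "rz": 0},
    {"jaw": -1, "x": 0, "y": 0, "z": 0, "rx": 0, "ry": 0, "rz": 0}
  ]
}}

```text
time_s: 28.5
tool_pos: [0.5784, -0.0094, 0.0863]
orientation: [-0.137, 0.694, 0.137, 0.694]
ft_force: [1.2, 2.1, 0.3]
finger_gap: 0.0493
```

>>> {"fn": "apply_moves", "kwargs": {
  "rows": [
    {"jaw": -1, "x": 1, "y": 0, "z": 0.2, "rx": 0, "ry": 0, "rz": 0},
    {"jaw": -1, "x": 0, "y": 0, "z": 0, "rx": 0, "ry": 0, "rz": 0},
    {"jaw": -1, "x": 0, "y": 0, "z": 0, "rx": 0, "ry": 0, "rz": 0}
  ]
}}

```text
time_s: 28.8
tool_pos: [0.5786, -0.0094, 0.0856]
orientation: [-0.137, 0.694, 0.137, 0.694]
ft_force: [1.6, 1.8, 2.0]
finger_gap: 0.049
```

>>> {"fn": "apply_moves", "kwargs": {
  "rows": [
    {"jaw": -1, "x": 1, "y": 0, "z": 0, "rx": 0, "ry": 0, "rz": 0},
    {"jaw": -1, "x": 0, "y": 0, "z": 0, "rx": 0, "ry": 0, "rz": 0},
    {"jaw": -1, "x": 0, "y": 0, "z": 0, "rx": 0, "ry": 0, "rz": 0}
  ]
}}

```text
time_s: 29.1
tool_pos: [0.5787, -0.0094, 0.0847]
orientation: [-0.137, 0.694, 0.137, 0.694]
ft_force: [0.5, 2.0, 5.3]
finger_gap: 0.0493
```

>>> {"fn": "apply_moves", "kwargs": {
  "rows": [
    {"jaw": -1, "x": 0.5, "y": 0, "z": 0, "rx": 8, "ry": 0, "rz": 0},
    {"jaw": -1, "x": 0.7, "y": 0, "z": 0, "rx": 8, "ry": 0, "rz": 0},
    {"jaw": -1, "x": 0.8, "y": 0, "z": 0, "rx": 8, "ry": 0, "rz": 0},
    {"jaw": -1, "x": 0, "y": 0, "z": 0, "rx": 0, "ry": 0, "rz": 0}
  ]
}}

```text
time_s: 29.5
tool_pos: [0.5788, -0.0095, 0.0825]
orientation: [0.01, 0.707, -0.01, 0.707]
ft_force: [0.8, 0.3, 3.0]
finger_gap: 0.0495
```

>>> {"fn": "apply_moves", "kwargs": {
  "rows": [
    {"jaw": -1, "x": 0.7, "y": 0, "z": 0, "rx": 8, "ry": 0, "rz": 0},
    {"jaw": -1, "x": 0.8, "y": 0, "z": 0, "rx": 8, "ry": 0, "rz": 0},
    {"jaw": -1, "x": 0.8, "y": 0, "z": 0, "rx": 8, "ry": 0, "rz": 0},
    {"jaw": -1, "x": 0, "y": 0, "z": 0, "rx": 0, "ry": 0, "rz": 0}
  ]
}}

```text
time_s: 29.9
tool_pos: [0.5786, -0.0097, 0.0801]
orientation: [0.156, 0.69, -0.156, 0.69]
ft_force: [0.8, -0.2, 3.6]
finger_gap: 0.0494
```

Run:
```python
from h import *
st()
```

```text
t 29.9 tcp [ 0.5786 -0.0097  0.0801] j [-0.166   0.4112  1.6688 -0.0007  1.0614 -1.2922] gap 0.0494 F [ 0.7561 -0.2067  3.5699] M [-0.0023  0.019  -0.0518]
xax [ 0.0001 -0.0006 -1.    ] yax [ 0.4298  0.9029 -0.0005] yaw(y)deg 64.54295826254533
```

>>> {"fn": "apply_moves", "kwargs": {
  "rows": [
    {"jaw": -1, "x": 0.8, "y": 0, "z": 0, "rx": 8, "ry": 0, "rz": 0},
    {"jaw": -1, "x": 0.8, "y": 0, "z": 0, "rx": 8, "ry": 0, "rz": 0},
    {"jaw": -1, "x": 0.8, "y": 0, "z": 0, "rx": 8, "ry": 0, "rz": 0},
    {"jaw": -1, "x": 0, "y": 0, "z": 0, "rx": 0, "ry": 0, "rz": 0}
  ]
}}

```text
time_s: 30.3
tool_pos: [0.5786, -0.0099, 0.0777]
orientation: [0.295, 0.642, -0.296, 0.643]
ft_force: [0.2, -1.0, 2.7]
finger_gap: 0.0494
```

>>> {"fn": "apply_moves", "kwargs": {
  "rows": [
    {"jaw": -1, "x": 0.8, "y": 0, "z": 0, "rx": 8, "ry": 0, "rz": 0},
    {"jaw": -1, "x": 0.8, "y": 0, "z": 0, "rx": 8, "ry": 0, "rz": 0},
    {"jaw": -1, "x": 0, "y": 0, "z": 0, "rx": 0, "ry": 0, "rz": 0}
  ]
}}

```text
time_s: 30.6
tool_pos: [0.5785, -0.0101, 0.0761]
orientation: [0.381, 0.595, -0.382, 0.596]
ft_force: [-1.5, -1.8, 4.1]
finger_gap: 0.0491
```

Run:
```python
from h import *
st()
```

```text
t 30.6 tcp [ 0.5785 -0.0101  0.0761] j [-0.1663  0.4171  1.6704 -0.0016  1.0541 -0.5968] gap 0.0491 F [-1.4878 -1.7783  4.1411] M [-0.379   0.011  -0.0579]
xax [-0.0002 -0.0014 -1.    ] yax [ 0.9084  0.418  -0.0008] yaw(y)deg 24.70875563388889
```

>>> {"fn": "apply_moves", "kwargs": {
  "rows": [
    {"jaw": -1, "x": 0.8, "y": -0.3, "z": 0.4, "rx": 8, "ry": 0, "rz": 0},
    {"jaw": -1, "x": 0.8, "y": 0, "z": 0, "rx": 8, "ry": 0, "rz": 0},
    {"jaw": -1, "x": 0, "y": 0, "z": 0, "rx": 0, "ry": 0, "rz": 0}
  ]
}}

```text
time_s: 30.9
tool_pos: [0.5782, -0.0104, 0.0744]
orientation: [0.46, 0.537, -0.461, 0.537]
ft_force: [-0.7, -2.6, 3.5]
finger_gap: 0.0495
```

>>> {"fn": "apply_moves", "kwargs": {
  "rows": [
    {"jaw": -1, "x": 0.7, "y": 0, "z": 0.2, "rx": 7, "ry": 0, "rz": 0},
    {"jaw": -1, "x": 0, "y": 0, "z": 0, "rx": 0, "ry": 0, "rz": 0}
  ]
}}

```text
time_s: 31.1
tool_pos: [0.578, -0.0106, 0.0736]
orientation: [0.492, 0.508, -0.493, 0.507]
ft_force: [-1.7, -2.4, 4.1]
finger_gap: 0.0497
```

Run:
```python
from h import *
st()
```

```text
t 31.1 tcp [ 0.578  -0.0106  0.0736] j [-0.1674  0.4203  1.6719 -0.0012  1.0505 -0.1974] gap 0.0497 F [-1.7486 -2.4366  4.1022] M [-0.6432  0.2456 -0.0979]
xax [-0.0013 -0.0008 -1.    ] yax [ 0.9995  0.0305 -0.0013] yaw(y)deg 1.7488424128820055
```

>>> {"fn": "apply_moves", "kwargs": {
  "rows": [
    {"jaw": -1, "x": 0.5, "y": 0, "z": 0.2, "rx": 6, "ry": 0, "rz": 0},
    {"jaw": -1, "x": 0.2, "y": 0, "z": 0, "rx": 4, "ry": 0, "rz": 0},
    {"jaw": -1, "x": 0, "y": 0, "z": 0, "rx": 0, "ry": 0, "rz": 0}
  ]
}}

```text
time_s: 31.4
tool_pos: [0.578, -0.0106, 0.0732]
orientation: [-0.534, -0.463, 0.535, -0.463]
ft_force: [-2.5, -2.8, 5.6]
finger_gap: 0.0492
```

Run:
```python
from h import *
for i in range(2): st(); capture("wrist")
```

```text
t 31.4 tcp [ 0.578  -0.0106  0.0732] j [-0.1677  0.421   1.672  -0.0008  1.0496 -0.0236] gap 0.0492 F [-2.53   -2.8029  5.5746] M [-0.4765  0.2872 -0.0932]
xax [-0.0012 -0.0005 -1.    ] yax [ 0.9897 -0.1432 -0.0011] yaw(y)deg -8.231599333565995
t 31.45 tcp [ 0.578  -0.0106  0.0732] j [-0.1676  0.421   1.672  -0.0008  1.0497 -0.0245] gap 0.0493 F [-1.8632 -2.3947  4.7496] M [-0.4069  0.2583 -0.0759]
xax [-0.0012 -0.0005 -1.    ] yax [ 0.9898 -0.1423 -0.0011] yaw(y)deg -8.182259921249896
```

>>> {"fn": "apply_moves", "kwargs": {
  "rows": [
    {"jaw": -1, "x": 0.2, "y": 0, "z": 0, "rx": 5, "ry": 0, "rz": 0},
    {"jaw": -1, "x": 0.2, "y": 0, "z": 0, "rx": 5, "ry": 0, "rz": 0},
    {"jaw": -1, "x": 0, "y": 0, "z": 0, "rx": 0, "ry": 0, "rz": 0}
  ]
}}

```text
time_s: 31.8
tool_pos: [0.5778, -0.0107, 0.0729]
orientation: [-0.572, -0.415, 0.574, -0.414]
ft_force: [-3.4, -3.9, 5.8]
finger_gap: 0.0494
```

Run:
```python
from h import *
st(); cal=get_calibration("wrist"); im=capture("wrist")
overlay(im,cal,[],(150,350,200,350),"o18",4)
im=capture("scene")
cv2.imwrite("pics/s18.png",cv2.resize(im[160:240,170:290,::-1],None,fx=6,fy=6,interpolation=cv2.INTER_CUBIC))
st()
```

```text
t 31.8 tcp [ 0.5778 -0.0107  0.0729] j [-0.1677  0.4213  1.6724 -0.0012  1.0496  0.1513] gap 0.0494 F [-3.4259 -3.9353  5.8133] M [-0.4736  0.4371 -0.1006]
xax [-0.0018 -0.0007 -1.    ] yax [ 0.9497 -0.3131 -0.0015] yaw(y)deg -18.24660935300827
t 31.9 tcp [ 0.5778 -0.0107  0.0729] j [-0.1678  0.4213  1.6724 -0.001   1.0496  0.1501] gap 0.0494 F [-3.68   -3.661   6.5307] M [-0.5075  0.404  -0.1228]
xax [-0.0018 -0.0006 -1.    ] yax [ 0.9501 -0.312  -0.0015] yaw(y)deg -18.18096068511694
```

View pics/o18.png

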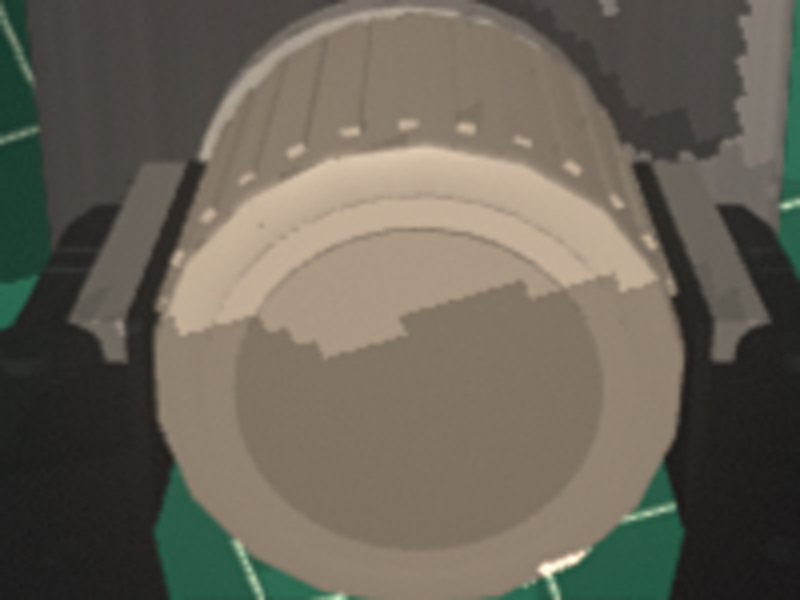

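View pics/s18.png

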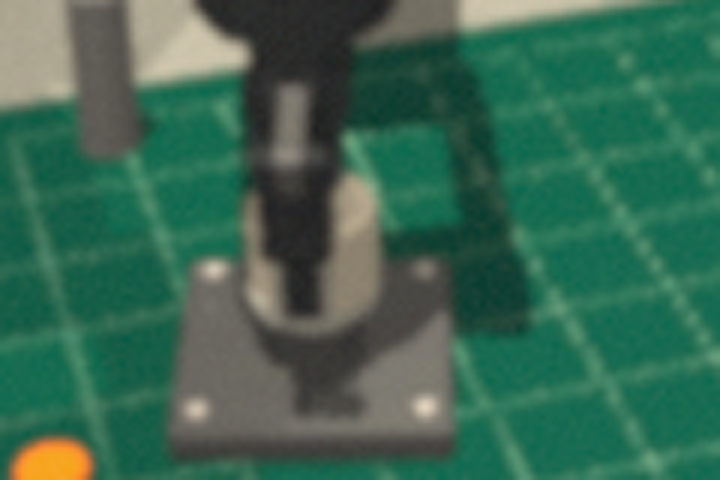

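>>> {"fn": "apply_moves", "kwargs": {
  "rows": [
    {"jaw": -1, "x": 0, "y": -0.3, "z": 0.6, "rx": 4, "ry": 0, "rz": 0},
    {"jaw": -1, "x": 0, "y": 0, "z": 0, "rx": 4, "ry": 0, "rz": 0},
    {"jaw": -1, "x": 0, "y": 0, "z": 0, "rx": 0, "ry": 0, "rz": 0}
  ]
}}

```text
time_s: 32.2
tool_pos: [0.5771, -0.0108, 0.0729]
orientation: [-0.599, -0.374, 0.601, -0.373]
ft_force: [-3.3, -3.4, 7.2]
finger_gap: 0.0496
```

Run:
```python
from h import *
for i in range(2): st(); cal=get_calibration("wrist"); im=capture("wrist")
overlay(im,cal,[],(150,350,200,350),"o19",4)
```

```text
t 32.2 tcp [ 0.5771 -0.0108  0.0729] j [-0.1683  0.4204  1.6738 -0.001   1.0495  0.2892] gap 0.0496 F [-3.3129 -3.3987  7.2313] M [-0.4559  0.4092 -0.0975]
xax [-0.0022 -0.0005 -1.    ] yax [ 0.8974 -0.4412 -0.0018] yaw(y)deg -26.18335737468847
t 32.25 tcp [ 0.5771 -0.0108  0.0729] j [-0.1684  0.4204  1.6738 -0.0008  1.0495  0.2888] gap 0.0495 F [-4.0334 -3.0053  7.1921] M [-0.4426  0.4272 -0.0846]
xax [-0.0022 -0.0003 -1.    ] yax [ 0.8975 -0.4411 -0.0019] yaw(y)deg -26.172469709703734
```

View pics/o19.png

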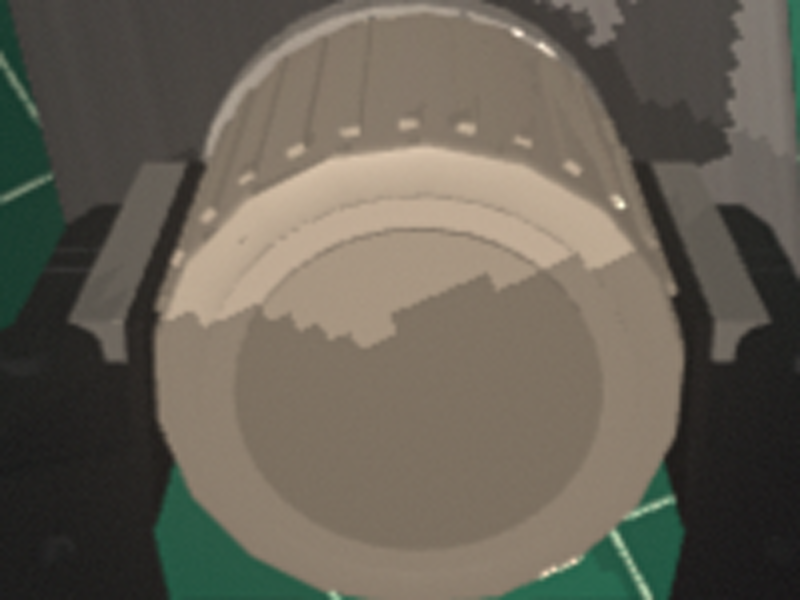

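>>> {"fn": "apply_moves", "kwargs": {
  "rows": [
    {"jaw": -1, "x": 0, "y": -0.2, "z": 0.3, "rx": 4, "ry": 0, "rz": 0},
    {"jaw": -1, "x": 0, "y": 0, "z": 0, "rx": 4, "ry": 0, "rz": 0},
    {"jaw": -1, "x": 0, "y": 0, "z": 0, "rx": 0, "ry": 0, "rz": 0}
  ]
}}

```text
time_s: 32.6
tool_pos: [0.5769, -0.0109, 0.0729]
orientation: [-0.624, -0.331, 0.625, -0.331]
ft_force: [-2.8, -2.7, 6.0]
finger_gap: 0.0491
```

Run:
```python
from h import *
for i in range(2): st(); cal=get_calibration("wrist"); im=capture("wrist")
overlay(im,cal,[],(150,350,200,350),"o20",4)
```

```text
t 32.6 tcp [ 0.5769 -0.0109  0.0729] j [-0.1684  0.4199  1.6745 -0.001   1.0489  0.428 ] gap 0.0491 F [-2.8086 -2.6985  5.9969] M [-0.341   0.3666  0.0563]
xax [-0.0018 -0.0006 -1.    ] yax [ 0.8276 -0.5613 -0.0012] yaw(y)deg -34.144380269049016
t 32.65 tcp [ 0.577  -0.011   0.0729] j [-0.1686  0.4199  1.6745 -0.0008  1.0489  0.4275] gap 0.0492 F [-2.5025 -2.0163  5.845 ] M [-0.4633  0.4614  0.078 ]
xax [-0.0018 -0.0004 -1.    ] yax [ 0.8278 -0.561  -0.0012] yaw(y)deg -34.12639618317891
```

View pics/o20.png

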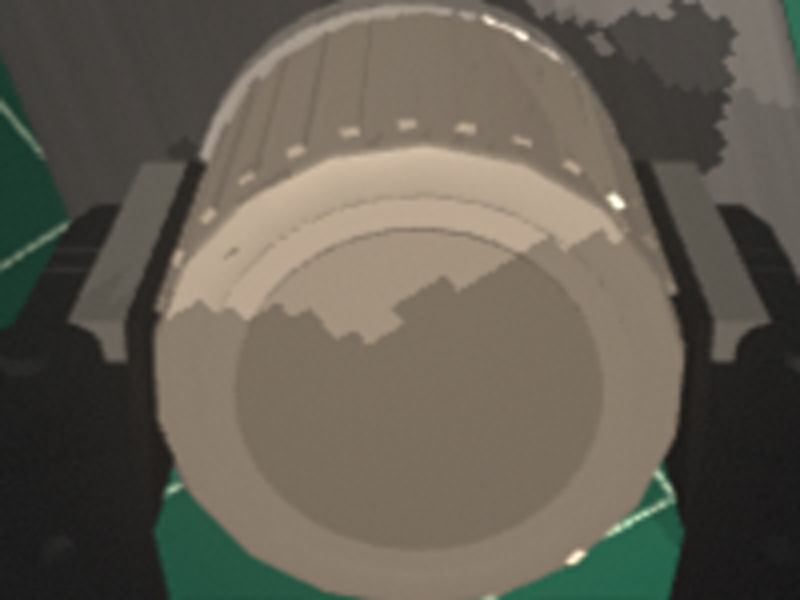

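Torque now builds at seat height, so this cap is home. I'll relax the push and release it.

>>> {"fn": "apply_moves", "kwargs": {
  "rows": [
    {"jaw": -1, "x": -0.7, "y": -0.1, "z": 0.4, "rx": -2, "ry": 0, "rz": 0},
    {"jaw": -1, "x": -0.6, "y": 0, "z": 0, "rx": 0, "ry": 0, "rz": 0},
    {"jaw": -1, "x": 0, "y": 0, "z": 0, "rx": 0, "ry": 0, "rz": 0}
  ]
}}

```text
time_s: 33.0
tool_pos: [0.5771, -0.011, 0.0738]
orientation: [-0.619, -0.341, 0.62, -0.341]
ft_force: [-1.2, -0.4, 2.6]
finger_gap: 0.0492
```

>>> {"fn": "apply_moves", "kwargs": {
  "rows": [
    {"jaw": 1, "x": 0, "y": 0, "z": 0, "rx": 0, "ry": 0, "rz": 0},
    {"jaw": 1, "x": 0, "y": 0, "z": 0, "rx": 0, "ry": 0, "rz": 0},
    {"jaw": 1, "x": 0, "y": 0, "z": 0, "rx": 0, "ry": 0, "rz": 0},
    {"jaw": 1, "x": 0, "y": 0, "z": 0, "rx": 0, "ry": 0, "rz": 0},
    {"jaw": 1, "x": 0, "y": 0, "z": 0, "rx": 0, "ry": 0, "rz": 0},
    {"jaw": 1, "x": 0, "y": 0, "z": 0, "rx": 0, "ry": 0, "rz": 0}
  ]
}}

```text
time_s: 33.6
tool_pos: [0.5774, -0.0111, 0.0739]
orientation: [-0.62, -0.34, 0.62, -0.339]
ft_force: [-0.5, 0.1, 1.2]
finger_gap: 0.0856
```

Run:
```python
from h import *
st(); cal=get_calibration("wrist"); im=capture("wrist")
cv2.imwrite("pics/w21.png",im[:,:,::-1])
```

```text
t 33.6 tcp [ 0.5774 -0.0111  0.0739] j [-0.1692  0.4183  1.6743  0.0001  1.0492  0.4001] gap 0.0856 F [-0.4838  0.1498  1.1737] M [-0.0104  0.0391 -0.0206]
xax [-0.0001  0.0001 -1.    ] yax [ 0.8423 -0.539  -0.0001] yaw(y)deg -32.61639610879402
```

View pics/w21.png

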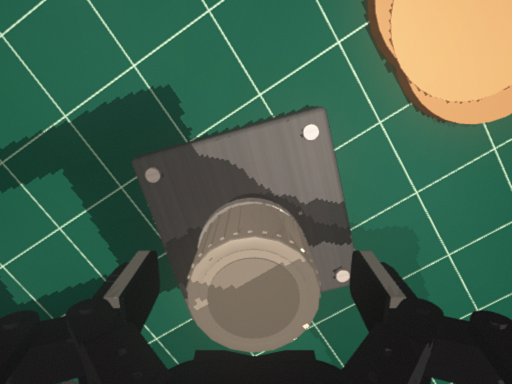

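Released and clear. I'll lift straight up and check from all the cameras.

>>> {"fn": "apply_moves", "kwargs": {
  "rows": [
    {"jaw": 1, "x": -30, "y": 0, "z": 0, "rx": 0, "ry": 0, "rz": 0},
    {"jaw": 1, "x": -50, "y": 0, "z": 0, "rx": 0, "ry": 0, "rz": 0},
    {"jaw": 1, "x": -50, "y": 0, "z": 0, "rx": 0, "ry": 0, "rz": 0},
    {"jaw": 1, "x": -20, "y": 0, "z": 40, "rx": 0, "ry": 0, "rz": 0},
    {"jaw": 1, "x": 0, "y": 0, "z": 40, "rx": 0, "ry": 0, "rz": 0},
    {"jaw": 1, "x": 0, "y": 0, "z": 0, "rx": 0, "ry": 0, "rz": 0},
    {"jaw": 1, "x": 0, "y": 0, "z": 0, "rx": 0, "ry": 0, "rz": 0},
    {"jaw": 1, "x": 0, "y": 0, "z": 0, "rx": 0, "ry": 0, "rz": 0},
    {"jaw": 1, "x": 0, "y": 0, "z": 0, "rx": 0, "ry": 0, "rz": 0},
    {"jaw": 1, "x": 0, "y": 0, "z": 0, "rx": 0, "ry": 0, "rz": 0}
  ]
}}

```text
time_s: 34.65
tool_pos: [0.5345, -0.0777, 0.2235]
orientation: [-0.62, -0.34, 0.62, -0.34]
ft_force: [-0.4, 1.1, -0.0]
finger_gap: 0.0856
```

Run:
```python
from h import *
im,cal=wristlook([("cap_a",.088)],"w22")
g=(.5782,-.0098)
cs=lambda dz:[(circ(g,.0255,.088+dz),(0,0,255)),(circ(g,.0255,.050+dz),(255,0,0))]
uv=proj(cal,[[*g,.07]])[0].astype(int); x0=max(0,uv[0]-65);y0=max(0,uv[1]-50)
overlay(im,cal,cs(0),(x0,x0+130,y0,y0+100),"o22",6)
cal=get_calibration("scene"); im=capture("scene"); cv2.imwrite("pics/s22.png",im[:,:,::-1])
overlay(im,cal,cs(0),(170,270,165,245),"os22",7)
```

```text
t 34.65 tcp [ 0.5345 -0.0777  0.2235] j [-0.3047  0.16    1.66    0.0002  1.3225  0.2632] gap 0.0856 F [-0.4438  1.1397 -0.0436] M [ 0.013  -0.0098  0.0139]
xax [-0.0008  0.0004 -1.    ] yax [ 0.843  -0.5379 -0.0009] yaw(y)deg -32.54184822030442
cap_a 0.92 n 2118 cen 320.84230406043434 326.9117091595845 circ 321.0724182128906 326.5023498535156 28.767127990722656 bbox 298 345 299 355 [ 0.5158 -0.2238  0.088 ]
cap_a 0.89 n 3771 cen 254.61681251657384 83.91567223548131 circ 254.64285278320312 83.92857360839844 35.695091247558594 bbox 221 288 49 119 [ 0.5796 -0.0083  0.088 ]
```

View pics/o22.png

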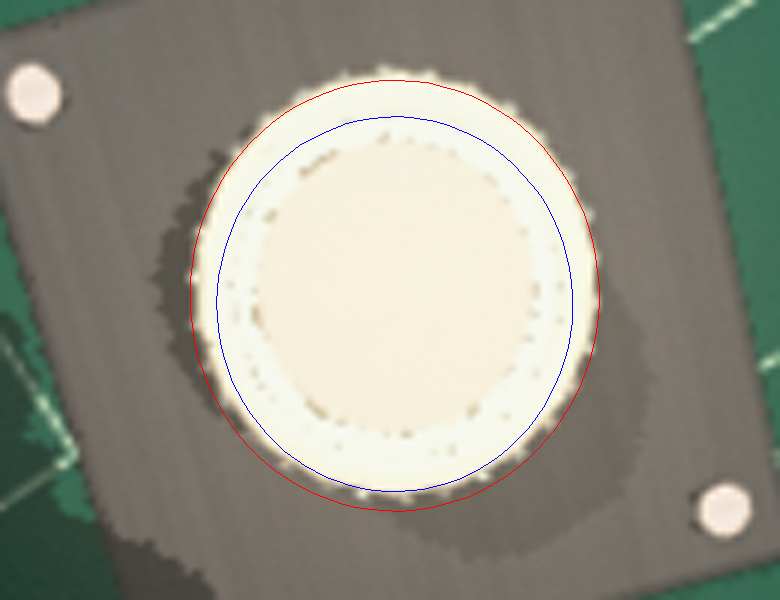

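View pics/os22.png

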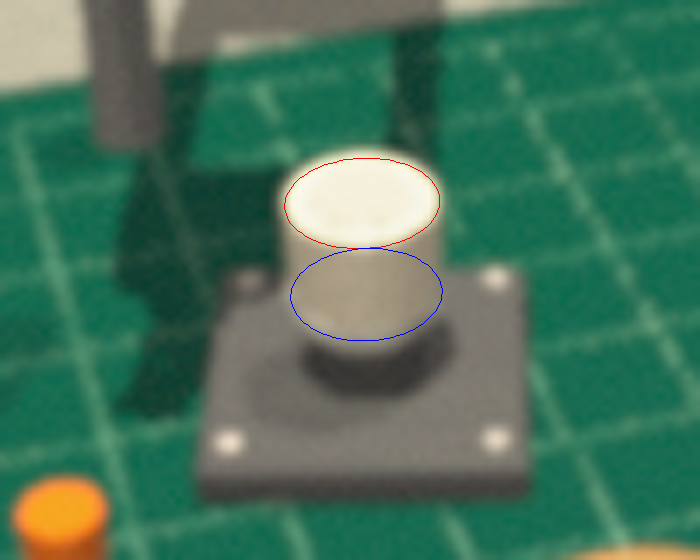

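View pics/s22.png

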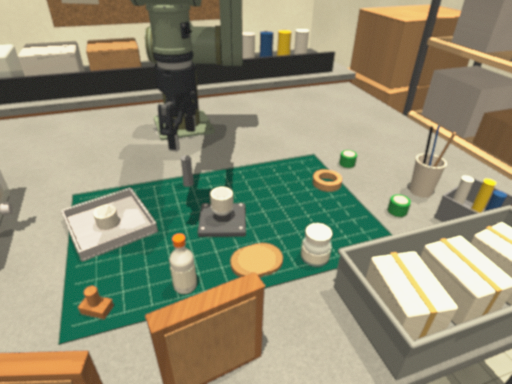

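Run:
```python
from h import *
print(bot.close_job())
```

```text
the job is handed in; nothing more can be done
None
```

I tested both caps on the gauge, put the faulty one in the reject tray, and left the sound one screwed home. I handed the job in at about 35 s; the hand-in reports no verdict.

- **Faulty cap:** this was the cap that stood nearer the robot. It stopped hard with its rim about 4.1 mm above the seat, and the torque climbed to about 0.2–0.3 Nm. I unscrewed it and set it down in the tray. It stands upright there, near the middle.
- **Sound cap:** this was the other cap. It turned about 145° and went past the 4 mm stop. Torque only built with its rim at seat height, within about 0.2 mm by force and position. I eased the push before opening the jaws.
- **Gauge load:** the largest axial force I read was about 8 N, which is about 2 mm on the spigot spring and well under the limit.

**Last checks:**
- The cap on the gauge looks level and centred to about 1–2 mm.
- The bystanders look unmoved in the scene camera's last picture.
- The gripper is open and clear of everything.
- The camera overlays disagreed with each other by about 1–2 mm, so the seat-height figure rests on the force and position readings, not the pictures.

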